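Lay out a propeller hub's parts for inspection

TASK

Lay the propeller hub's parts out for inspection: lower the steel front cone, small end down, into the tapered seat in the top of the hub until it is fully home, and lay the flat steel spacer ring centred on top of the cone. On the bench, in one straight line across it through the hub, set the bronze rear cone 150 mm to the left of the hub and the brass lock nut 150 mm to its right (centre to centre, left and right as the robot sees them), each flat as it lies now, and stand the one thread plug gauge whose thread fits the nut upright 80 mm directly behind the nut, centre to centre, on the side away from the robot. Set each part down gently rather than dropping it, let go of everything, and leave the other two gauges, the tin and the magnifier where they are.

Things in the scene. Friction and masses are not known exactly. Their poses are not given: they have to be found in the camera images.
- hub: Steel propeller hub, fixed, front end up: flange 130 mm across, 12 mm thick, with eight bolt holes; barrel 80 mm across, top at 90 mm. Conical seat in the top, 61 mm across at the rim, narrowing downward at 30 degrees from the axis into the splined bore. Origin: centre of the underside; z up; never turned: its x points away from the robot, its y to the robot's left.
- front_cone: Bright steel ring 35 mm high, bore 32 mm, dark joint line across its top. Stands on its small end (40 mm across), widens upward at 30 degrees over 17.3 mm to a plain cylindrical land 60 mm across up to the top (hold it there). Origin: centre of its small lower end, z up. Fully home its origin is 72 mm and its top 107 mm above the hub's underside, the land 17 mm clear of the hub's top.
- spacer: Spacer: flat dark steel ring, 56 mm outside, 40 mm inside, 8 mm thick, lying flat. Origin: centre of its underside, z up.
- rear_cone: Rear cone: brown bronze ring 31 mm high with a 42 mm bore and one saw cut; stands on its large end; the lowest 14 mm are cylindrical, 60 mm across (hold it there), above that it tapers to 51 mm at the top. Origin: centre of its underside, z up. It stays this way up.
- lock_nut: Brass hexagonal lock nut, 55 mm across flats (63 mm across corners), 18 mm thick, threaded bore 36 mm, lying flat. Origin: centre of its underside, z up; its x axis is square to one pair of flats.
- gauge_small: Small thread plug gauge: threaded steel plug 27 mm in diameter and 28 mm high at the bottom, knurled silver grip 18 mm in diameter (height 36 to 92 mm, the part to hold), total height 92 mm. Stands upright on the flat end of its plug. Origin: centre of its underside, z up along the grip.
- gauge_middle: Middle thread plug gauge: threaded steel plug 36 mm in diameter and 28 mm high at the bottom, knurled silver grip 18 mm in diameter (height 36 to 92 mm, the part to hold), total height 92 mm. Stands upright on the flat end of its plug. Origin: centre of its underside, z up along the grip.
- gauge_large: Large thread plug gauge: threaded steel plug 45 mm in diameter and 28 mm high at the bottom, knurled silver grip 18 mm in diameter (height 36 to 92 mm, the part to hold), total height 92 mm. Stands upright on the flat end of its plug. Origin: centre of its underside, z up along the grip.
- magnifier: Green enamelled magnifier stand, round base 104 mm across, post and lens up to 195 mm high, the lens reaching 130 mm to one side of the post. Origin: centre of the base on the bench. Loose; leave alone.
- tin: Small closed round tin of marking compound with a grey lid, 50 mm across, 30 mm high. Origin: centre of its underside. Loose; leave alone.
Things that resemble listed ones, but are neither listed nor needed, are in the scene too. What is shaped like the front_cone but orange or red is not meant.

How it is judged:
At the end, for the whole second after the job is handed in: Cone home in hub (4 mm off axis, underside below 74.5 mm, 0.06 rad); spacer flat on it within 8 mm; rear cone 150 mm left and nut 150 mm right of hub, each within 15 mm in x and y, flat on bench; 36 mm gauge upright behind nut, 65 to 95 mm off, within 20 mm sideways; all still and released (horizontal distance between front_cone and hub below 0.004 m and z of front_cone in the frame of hub below 0.0745 m and angle between each of front_cone, rear_cone, lock_nut, gauge_middle's own z axis and vertical below 0.06 rad and horizontal distance between spacer and front_cone below 0.008 m and z of spacer in the frame of front_cone between 0.032 and 0.038 m and angle between spacer's own z axis and vertical below 0.08 rad and height (world z) of rear_cone between -0.004 and 0.004 m and x of rear_cone in the frame of hub between -0.015 and 0.015 m and y of rear_cone in the frame of hub between 0.135 and 0.165 m and height (world z) of lock_nut between -0.004 and 0.004 m and x of lock_nut in the frame of hub between -0.015 and 0.015 m and y of lock_nut in the frame of hub between -0.165 and -0.135 m and height (world z) of gauge_middle between -0.004 and 0.004 m and horizontal distance between gauge_middle and lock_nut between 0.065 and 0.095 m and x of gauge_middle in the frame of hub above 0.055 m and y of gauge_middle in the frame of hub between -0.17 and -0.13 m and linear speed of each of front_cone, spacer, rear_cone, lock_nut, gauge_middle below 0.02 m/s); the robot touches nothing.
It fails at once if the small or the large gauge is moved by more than 15 mm or tipped (distance of any of gauge_small, gauge_large from where it was at the start of the episode above 0.015 m or angle between any of gauge_small, gauge_large's own z axis and vertical above 0.2 rad).
It fails at once if the tin is moved by more than 15 mm or tipped (distance of tin from where it was at the start of the episode above 0.015 m or angle between tin's own z axis and vertical above 0.2 rad).
It fails at once if the magnifier stand is moved by more than 15 mm or tipped (distance of magnifier from where it was at the start of the episode above 0.015 m or angle between magnifier's own z axis and vertical above 0.2 rad).
It fails at once if the front cone is driven into the hub with more than 80 N (contact force between front_cone and hub above 80 N).
It fails at once if a part is dropped from more than about 15 mm: it moves faster than 0.55 m/s with no finger on it ((contact force between the fingers and front_cone below 0.1 N and linear speed of front_cone above 0.55 m/s) or (contact force between the fingers and spacer below 0.1 N and linear speed of spacer above 0.55 m/s) or (contact force between the fingers and rear_cone below 0.1 N and linear speed of rear_cone above 0.55 m/s) or (contact force between the fingers and lock_nut below 0.1 N and linear speed of lock_nut above 0.55 m/s) or (contact force between the fingers and gauge_middle below 0.1 N and linear speed of gauge_middle above 0.55 m/s)).
It also fails if it takes over 115 s, if anything falls off the work surface, if the arm or the gripper's body presses on something with over 40 N, if the wrist force passes 120 N, or if a joint passes its speed limit or range.

ROBOT

A 6-joint arm with a two-finger parallel gripper is mounted at the origin on the work surface. World frame = base frame: x ahead of the robot, y to its left, z up, the work surface at z = 0. Lengths are in m, angles in rad, forces in N, time in s.
With the tool pointing down it reaches from about 0.35 to 0.875 m from the base axis. Payload 15.5 kg.
Tool frame: the origin (TCP) lies at the very end of the fingers, on their centre line; the grasp point (between the pads) lies behind it (manip.pinch_z is the z of the grasp point in the tool frame, in m); z points along the fingers, y is the direction in which the jaws open and shut (so a half turn about z gives the same grasp; the last joint's range is limited). The gripper opens to 85 mm and grips with 20 to 120 N. Pads are 22 mm wide; open, the fingers measure 114 mm over their backs; the gripper's body (76 mm by 85 mm) begins 54 mm behind the grasp point. The pads swing forward as they close: fully open they stand 13 mm farther back than shut.
Start: joints at [1.24, 0.494, 1.345, -0, 1.302, -0.096], TCP at [0.146, 0.608, 0.231] pointing down, gripper open.
Joint ranges: [-2.91, 2.91], [-0.82, 2.16], [0.22, 2.67], [-1.22, 4.37], [0.12, 2.79], [-3.08, 3.08]. Speed limits (rad/s): [1.89, 1.89, 2.57, 3.01, 3.01, 3.01].

INTERFACE

Orientations are given as a 3x3 rotation matrix whose columns are the frame's x, y, z axes.
In Python, from plant import manip gives the robot as it stands.
- The arm moves only by the shell command python3 -m inch 'ROWS' [FORCE]. ROWS is JSON, a list of rows, each a list of 7 numbers: the shift along the tool's x, y, z in cm, then the turn, a rotation vector about the tool's x, y, z in rad, then the opening, from -1 (shut) to 1 (fully open). A call has 1 to 20 rows; each row shifts and turns the commanded pose from where the row before left it, along the tool's axes as they then stand; what a row does not reach is not made up. A row lasts 1/8 s, in which the tool goes at most 62.5 mm and 10.7 degrees, less where a joint would pass 70% of its speed; a pose out of reach is approached as far as the arm can. A call with a gripper value outside its range is refused whole. The fingers move at their own pace and stop on an object; FORCE is the grip in N (left out, the last holds). Time passes only in rows, so rows that do not move let the fingers close. It gives the time, the measured TCP pose, the force and the opening at its end, in the units of the state.
- manip.observe(): the state, without advancing time (a new reading comes with each control period).
- manip.grab_frame(name): name is "scene" or "side" or "wrist"; returns the picture (420x560x3 uint8, red, green, blue); there is no depth.
- manip.get_calibration(name): a dict with "fx", "fy", "cx", "cy" (pixels), "dist_coeffs" ([k1, k2, p1, p2, k3] as OpenCV has them; the pictures are not rectified), "cam_to_world" (4x4, takes a point from camera to world coordinates). Camera axes: x right, y down, z forward; pixel columns grow to the right and rows downward; lengths in m; the calibration is good to about 2 mm. A picture is of the moment at which its call begins: read the wrist's pose just before it. get_calibration takes no time and is no camera call; for the wrist camera it gives the pose at the moment of the call.
- manip.hand_in(): hands the job in, once; it reports no verdict.
Trained networks look in the newest picture that a camera, given by its name, has taken for a name from the list of things; names that differ only in an ending like _2 or _b are one class to them, and where a whole thing is asked for, a point or a joint stands for the part that bears it (a point fixed in the world has none). Each returns a list of dicts, best first, with "conf" (0 to 1); they miss things now and then, are a little off and sometimes report something else, mostly with a low value. They report only what shows in the picture. A call takes as long as a camera call. They do not tell look-alikes from the thing itself.
- manip.search_frame(camera, name): "rect" ([left, top, width, height] in pixels, round what is visible of it).
- manip.place_of(camera, name): "uv" ([column, row] in pixels: a listed point, or the origin of a listed thing).
The state is a dict: "time_s": time; "q": joint angles; "joint_velocities": joint speeds; "joint_torque": joint torques, N m; "ee_pos": TCP position; "ee_rot": TCP orientation; "wrist_force": force on the tool from outside, world axes, zero at the start; "ft_torque": the same for the moment, N m; "opening": finger opening in m.
Only numpy, scipy, OpenCV 4.12 (cv2) and the standard library are available. Lean on these libraries where they do the work, as an engineer would, in place of code of your own. Each camera call takes 0.05 s, during which the arm holds its last target.

## Working session

There is one attempt and no reset: what is moved stays moved. The work goes in short steps, Python scripts to look and compute and a shell command to move; the robot and the scene stay as the last step left them, time stands still between calls to the robot, and variables do not carry over. Pictures are saved under pics/ and viewed, and the job is handed in when it is done.

```bash
ls; mkdir -p pics
python3 - <<'E'
from plant import manip
import cv2
s=manip.observe();print(s['time_s'],s['ee_pos'],s['ee_rot'],s['opening'],manip.pinch_z)
for n in ['scene','side','wrist']:
    im=manip.grab_frame(n);cv2.imwrite(f'pics/{n}0.png',im[:,:,::-1])
    c=manip.get_calibration(n);print(n,c)
E
```

```text
pics
0.0 [0.14587441 0.60736967 0.23071534] [[-9.72343594e-01  2.33554686e-01 -3.79473510e-04]
 [ 2.33554971e-01  9.72342944e-01 -1.12940511e-03]
 [ 1.05200533e-04 -1.18679775e-03 -9.99999290e-01]] 0.08536261611729694 -0.0187
scene {'fx': 460.0291944325904, 'fy': 460.0291944325904, 'cx': 283.54962244157355, 'cy': 215.10380576945366, 'dist_coeffs': array([-0.09444698,  0.        ,  0.        ,  0.        ,  0.        ]), 'cam_to_world': array([[-0.83534319,  0.30196797, -0.45936597,  1.06878746],
       [ 0.54964123,  0.47369777, -0.68811695,  0.79009782],
       [ 0.00981136, -0.82730029, -0.56167426,  0.69898832],
       [ 0.        ,  0.        ,  0.        ,  1.        ]])}
side {'fx': 486.9081976065157, 'fy': 486.9081976065157, 'cx': 279.82732538842845, 'cy': 208.28149729831236, 'dist_coeffs': array([-0.12192949,  0.        ,  0.        ,  0.        ,  0.        ]), 'cam_to_world': array([[ 0.98356298, -0.09653778,  0.15259203,  0.34963434],
       [-0.18053879, -0.54028709,  0.8218854 , -0.96274461],
       [ 0.00310051, -0.83592483, -0.54883519,  0.63492541],
       [ 0.        ,  0.        ,  0.        ,  1.        ]])}
wrist {'fx': 354.1400090220968, 'fy': 354.1400090220968, 'cx': 279.26883482160264, 'cy': 209.6266597742041, 'dist_coeffs': array([-0.03297689,  0.        ,  0.        ,  0.        ,  0.        ]), 'cam_to_world': array([[ 0.2323379 ,  0.92860357,  0.28933461,  0.07146   ],
       [ 0.97263225, -0.22109468, -0.07143985,  0.62550075],
       [-0.00236896,  0.29801436, -0.95455845,  0.37386905],
       [ 0.        ,  0.        ,  0.        ,  1.        ]])}
```

View pics/scene0.png

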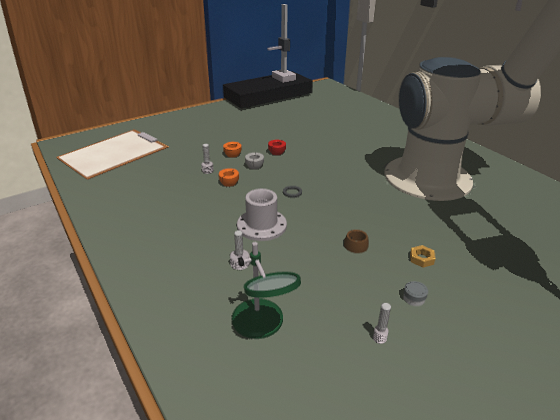

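View pics/side0.png

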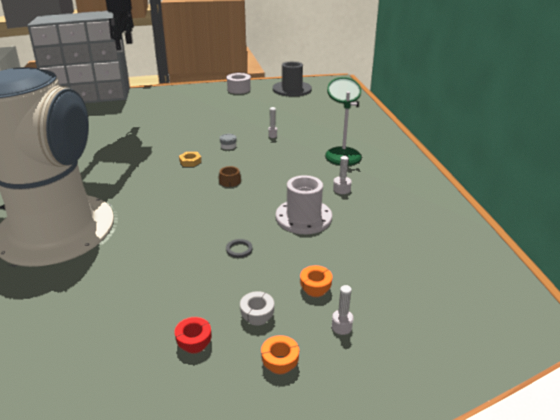

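View pics/wrist0.png

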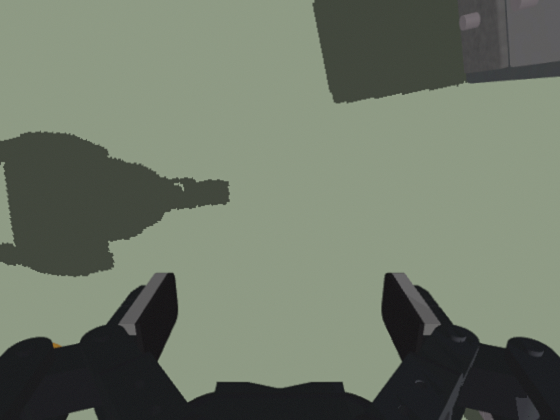

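```bash
cat > h.py <<'E'
import numpy as np, cv2
from plant import manip
def ray(n,uv,c=None):
    c=c or manip.get_calibration(n)
    K=np.array([[c['fx'],0,c['cx']],[0,c['fy'],c['cy']],[0,0,1]])
    p=cv2.undistortPoints(np.array([[uv]],float),K,np.array(c['dist_coeffs']))[0,0]
    T=np.array(c['cam_to_world']);return T[:3,3],T[:3,:3]@np.array([p[0],p[1],1])
def onz(n,uv,z,c=None):
    o,d=ray(n,uv,c);return o+d*(z-o[2])/d[2]
def proj(n,P,c=None):
    c=c or manip.get_calibration(n)
    K=np.array([[c['fx'],0,c['cx']],[0,c['fy'],c['cy']],[0,0,1]])
    T=np.linalg.inv(np.array(c['cam_to_world']))
    return cv2.projectPoints(np.atleast_2d(P).astype(float),cv2.Rodrigues(T[:3,:3])[0],T[:3,3],K,np.array(c['dist_coeffs']))[0][:,0]
def circ(x,y,z,r,n=48):
    a=np.linspace(0,2*np.pi,n);return np.c_[x+r*np.cos(a),y+r*np.sin(a),0*a+z]
E
python3 - <<'E'
from h import *
for cam in ['scene','side']:
    manip.grab_frame(cam)
    for n in ['hub','front_cone','spacer','rear_cone','lock_nut','gauge_small','gauge_middle','gauge_large','magnifier','tin']:
        for r in manip.place_of(cam,n)[:4]:
            print(cam,n,round(r['conf'],2),np.round(r['uv'],0),np.round(onz(cam,r['uv'],0),3)[:2])
print(manip.observe()['time_s'])
E
```

```text
scene hub 0.58 [261. 227.] [ 0.578 -0.052]
scene front_cone 0.77 [229. 184.] [ 0.544 -0.295]
scene front_cone 0.73 [233. 155.] [ 0.441 -0.46 ]
scene front_cone 0.65 [279. 151.] [ 0.295 -0.402]
scene spacer 0.68 [292. 190.] [ 0.403 -0.164]
scene rear_cone 0.86 [356. 244.] [0.415 0.139]
scene lock_nut 0.79 [422. 259.] [0.32 0.27]
scene gauge_small 0.75 [375. 340.] [0.584 0.392]
scene gauge_middle 0.74 [207. 165.] [ 0.549 -0.438]
scene gauge_large 0.93 [240. 264.] [0.696 0.05 ]
scene gauge_large 0.75 [259. 224.] [ 0.574 -0.068]
scene magnifier 0.64 [260. 322.] [0.749 0.229]
scene tin 0.65 [414. 299.] [0.437 0.354]
side hub 0.66 [304. 216.] [ 0.575 -0.055]
side front_cone 0.89 [313. 285.] [ 0.541 -0.288]
side front_cone 0.85 [255. 314.] [ 0.421 -0.344]
side front_cone 0.84 [195. 344.] [ 0.311 -0.396]
side front_cone 0.79 [277. 366.] [ 0.438 -0.465]
side spacer 0.74 [237. 248.] [ 0.409 -0.147]
side rear_cone 0.6 [232. 181.] [0.427 0.139]
side rear_cone 0.41 [238. 247.] [ 0.412 -0.143]
side lock_nut 0.52 [186. 160.] [0.312 0.275]
side gauge_small 0.63 [270. 132.] [0.573 0.418]
side gauge_small 0.45 [255. 316.] [ 0.419 -0.35 ]
side gauge_middle 0.92 [344. 330.] [ 0.567 -0.409]
side gauge_large 0.73 [341. 189.] [0.694 0.048]
side magnifier 0.94 [343. 157.] [0.751 0.216]
side tin 0.58 [228. 147.] [0.435 0.341]
1.25
```

```bash
cat > ov.py <<'E'
from h import *
def overlay(cam,im,circs,center,half,scale,fn):
    u,v=[int(t) for t in center]
    x0,y0=max(u-half,0),max(v-half,0)
    cr=im[y0:v+half,x0:u+half,::-1]
    cr=cv2.resize(cr,None,fx=scale,fy=scale,interpolation=cv2.INTER_CUBIC)
    for (x,y,z,r,col) in circs:
        p=(proj(cam,circ(x,y,z,r))-[x0,y0]+.5)*scale
        cv2.polylines(cr,[np.round(p).astype(int)],True,col,1)
    return cr
E
python3 - <<'E'
from ov import *
G=(0,255,0);Y=(0,255,255);M=(255,0,255)
obj={'hub':((.576,-.053),[(0.012,.065,G),(.09,.04,Y),(.09,.0305,M)]),
'fc':((.421,-.346),[(.035,.03,G),(.035,.016,Y),(.0,.02,M)]),
'sp':((.407,-.152),[(.008,.028,G),(.008,.02,Y)]),
'rc':((.421,.139),[(.031,.0255,G),(.014,.03,Y),(.031,.021,M)]),
'nut':((.316,.272),[(.018,.0315,G),(.018,.018,Y)]),
'gm':((.56,-.42),[(.0,.018,G),(.028,.018,Y),(.092,.009,M)])}
for cam in ['scene','side']:
    im=manip.grab_frame(cam);t=[]
    for n,((x,y),cs) in obj.items():
        c=proj(cam,[x,y,.03])[0]
        h=40 if n=='hub' else 30
        t.append(cv2.resize(overlay(cam,im,[(x,y,z,r,col) for z,r,col in cs],c,h,6,''),(266,266)))
    cv2.imwrite(f'pics/ov_{cam}1.png',np.vstack([np.hstack(t[:3]),np.hstack(t[3:])]))
E
```

```text
(no output)
```

View pics/ov_scene1.png

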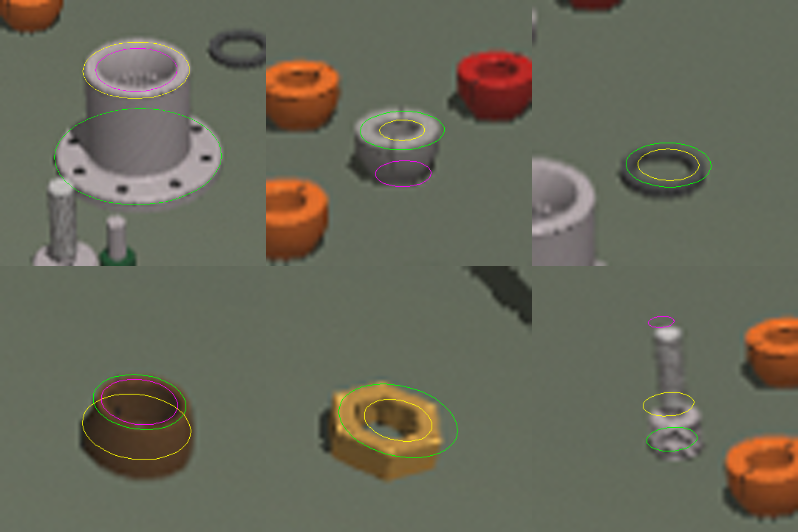

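View pics/ov_side1.png

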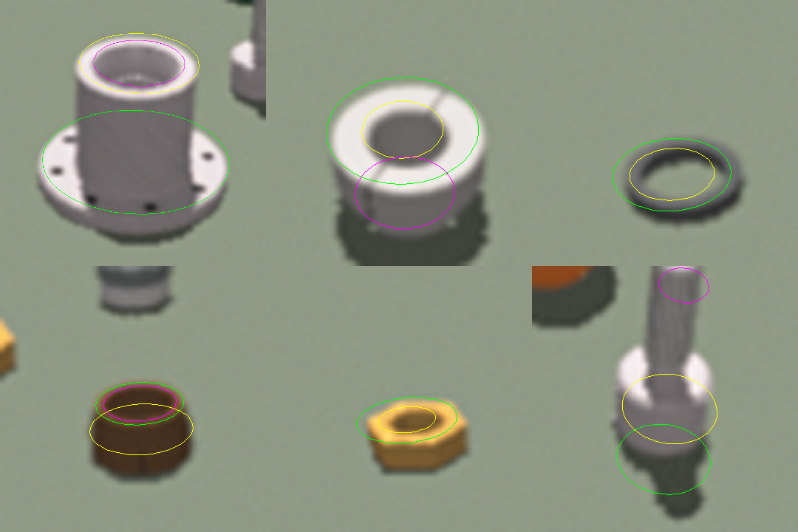

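```bash
python3 -m inch '[[0,0,0,0,0,-0.118,1],[0,0,0,0,0,-0.118,1],[-2.1,-4.2,0.4,0,0,0,1],[-2.1,-4.2,0.4,0,0,0,1],[-2.1,-4.2,0.4,0,0,0,1],[-2.1,-4.2,0.4,0,0,0,1],[-2.1,-4.2,0.4,0,0,0,0.41],[-2.1,-4.2,0.4,0,0,0,0.41],[-2.1,-4.2,0.4,0,0,0,0.41],[-2.1,-4.2,0.4,0,0,0,0.41],[0,0,0,0,0,0,0.41]]' 30
cat > look.py <<'E'
import sys
from h import *
fn=sys.argv[1]
c=manip.get_calibration('wrist');im=manip.grab_frame('wrist')
cv2.imwrite('pics/'+fn+'.png',im[:,:,::-1])
s=manip.observe();print(s['time_s'],np.round(s['ee_pos'],4),np.round(np.degrees(np.arctan2(s['ee_rot'][1][0],s['ee_rot'][0][0])),2),s['opening'],np.round(s['wrist_force'],1),'q',np.round(s['q'],2),manip.pinch_z)
import pickle;pickle.dump(c,open('c.pkl','wb'))
for n in sys.argv[2:]:
    n,z=n.split(':')
    for r in manip.place_of('wrist',n)[:3]:
        print(n,round(r['conf'],2),np.round(r['uv']),np.round(onz('wrist',r['uv'],float(z),c),4))
E
python3 look.py w1 lock_nut:0 rear_cone:0
```

```text
time_s: 2.72
ee_pos: [0.315, 0.2696, 0.1992]
ee_rot: [[-1.0, 0.003, -0.0], [0.003, 1.0, -0.0], [0.0, -0.0, -1.0]]
wrist_force: [-0.2, -0.1, -0.2]
opening: 0.06
2.775 [0.3146 0.2709 0.1994] 179.85 0.05975079622193405 [-0.7  1.1 -0.2] q [ 0.57  0.24  1.88  0.    1.02 -1.  ] -0.0187
lock_nut 0.97 [278. 185.] [0.3196 0.2675 0.    ]
rear_cone 0.95 [160. 276.] [0.42   0.1405 0.    ]
```

View pics/w1.png

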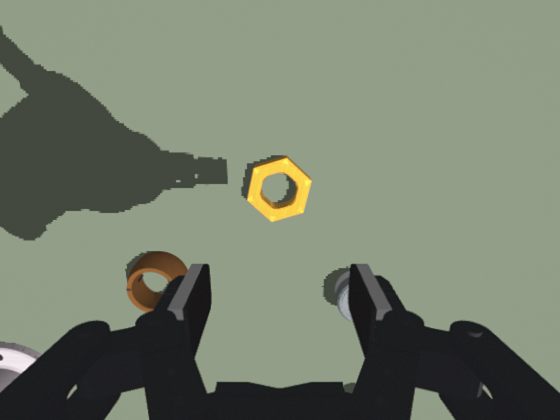

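Run:
```python
from h import *
import pickle;c=pickle.load(open('c.pkl','rb'))
im=cv2.imread('pics/w1.png')
h=cv2.cvtColor(im,cv2.COLOR_BGR2HSV)
m=cv2.inRange(h,(15,120,190),(35,255,255))
cs=max(cv2.findContours(m,cv2.RETR_EXTERNAL,cv2.CHAIN_APPROX_NONE)[0],key=cv2.contourArea)
P=np.array([onz('wrist',p+0.0,.018,c)[:2] for p in cs[:,0].astype(float)])
H=cv2.convexHull(P.astype(np.float32))[:,0]
best=[]
for a in np.arange(0,60,1):
    ws=[];ctr=[]
    for k in range(3):
        t=np.radians(a+60*k);d=H@[np.cos(t),np.sin(t)];ws.append(d.max()-d.min());ctr.append((d.max()+d.min())/2)
    best.append((sum(ws),a,ws,ctr))
b=min(best,key=lambda x:x[0]);print(b)
A=np.array([[np.cos(np.radians(b[1]+60*k)),np.sin(np.radians(b[1]+60*k))] for k in range(3)])
print(np.linalg.lstsq(A,np.array(b[3]),rcond=None)[0])
```

```text
(np.float64(0.16634944203148447), np.int64(17), [np.float64(0.055453464717041434), np.float64(0.05526374231718589), np.float64(0.05563223499725714)], [np.float64(0.3849530755774897), np.float64(0.33379044006220937), np.float64(-0.05104224085060095)])
[0.32036593 0.26864938]
```

```bash
python3 -m inch '[[-0.58,-0.22,0,0,0,0.1135,1],[0,0,3,0,0,0.1135,1],[0,0,5,0,0,0,1],[0,0,5,0,0,0,1],[0,0,4,0,0,0,1],[0,0,2,0,0,0,1],[0,0,1.2,0,0,0,1],[0,0,0,0,0,0,1],[0,0,0,0,0,0,-0.2],[0,0,0,0,0,0,-0.2],[0,0,0,0,0,0,-0.2],[0,0,0,0,0,0,-0.2]]' 40; python3 look.py w2
```

```text
time_s: 4.38
ee_pos: [0.3202, 0.2699, -0.0018]
ee_rot: [[-0.974, 0.225, 0.001], [0.225, 0.974, 0.001], [-0.001, 0.001, -1.0]]
wrist_force: [-2.2, 2.1, 10.0]
opening: 0.0541
4.425 [ 0.3202  0.2699 -0.0018] 167.0 0.05393432476390039 [-1.8  2.  11.4] q [ 0.56  0.65  2.06  0.    0.43 -0.79] -0.0187
```

View pics/w2.png

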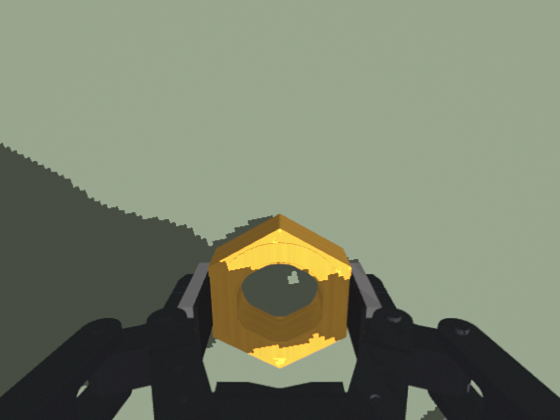

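```bash
python3 -m inch '[[0,0,-0.5,0,0,0,-0.2],[0,0,-2,0,0,0,-0.2],[0,0,-5,0,0,0,-0.2],[0,0,-5,0,0,0,-0.2],[0,0,-5,0,0,0,-0.2],[0,0,-2.5,0,0,0,-0.2],[-2,-2.3,0,0,0,0,-0.2],[-3.4,-3.8,0,0,0,0,-0.2],[-3.4,-3.8,0,0,0,0,-0.2],[-3.4,-3.8,0,0,0,0,-0.2],[-3.4,-3.8,0,0,0,0,-0.2],[-3.4,-3.8,0,0,0,0,-0.2],[-3.4,-3.8,0,0,0,0,-0.2],[-3.4,-3.8,0,0,0,0,-0.2],[-3.4,-3.8,0,0,0,0,-0.2],[-3.4,-3.8,0,0,0,0,-0.2],[-3.0,-3.7,0,0,0,0,-0.2],[0,0,0,0,0,-0.15,-0.2],[0,0,0,0,0,-0.15,-0.2],[0,0,0,0,0,-0.15,-0.2]]'; python3 look.py w3 hub:0
```

```text
time_s: 6.92
ee_pos: [0.5759, -0.2022, 0.1976]
ee_rot: [[-0.974, -0.226, -0.0], [-0.226, 0.974, 0.0], [0.0, 0.0, -1.0]]
wrist_force: [-0.8, -0.4, -2.0]
opening: 0.0542
6.975 [ 0.5759 -0.2022  0.1977] -166.49 0.05409116689211847 [-0.7 -0.5 -1.8] q [-0.44  0.51  1.42 -0.    1.21 -2.24] -0.0187
hub 0.72 [421. 212.] [ 0.5743 -0.0553  0.    ]
```

View pics/w3.png

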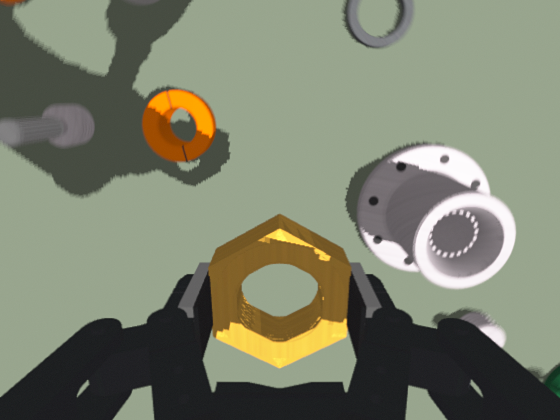

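```bash
python3 -m inch '[[0.05,-0.2,3,0,0,0,-0.2],[0,0,5,0,0,0,-0.2],[0,0,5,0,0,0,-0.2],[0,0,4,0,0,0,-0.2],[0,0,2,0,0,0,-0.2],[0,0,0.6,0,0,0,-0.2],[0,0,0.3,0,0,0,-0.2],[0,0,0,0,0,0,-0.2]]'
python3 - <<'E'
from h import *
import pickle;c=pickle.load(open('c.pkl','rb'))
from scipy.optimize import least_squares
im=cv2.imread('pics/w3.png');g=cv2.cvtColor(im,cv2.COLOR_BGR2GRAY)
cr=cv2.resize(im[130:310,330:540],None,fx=3.5,fy=3.5,interpolation=cv2.INTER_CUBIC)
for (x,y,z,r,col) in [(.5745,-.0545,.09,.04,(0,255,0)),(.5745,-.0545,.012,.065,(255,0,255)),(.5745,-.0545,.09,.0305,(0,255,255))]:
    p=(proj('wrist',circ(x,y,z,r),c)-[330,130]+.5)*3.5
    cv2.polylines(cr,[np.round(p).astype(int)],True,col,1)
cv2.imwrite('pics/hub3.png',cr)
E
```

```text
time_s: 8.02
ee_pos: [0.5768, -0.2045, -0.0009]
ee_rot: [[-0.975, -0.221, 0.001], [-0.221, 0.975, -0.0], [-0.001, -0.001, -1.0]]
wrist_force: [0.0, 0.5, -1.8]
opening: 0.0544
```

View pics/hub3.png

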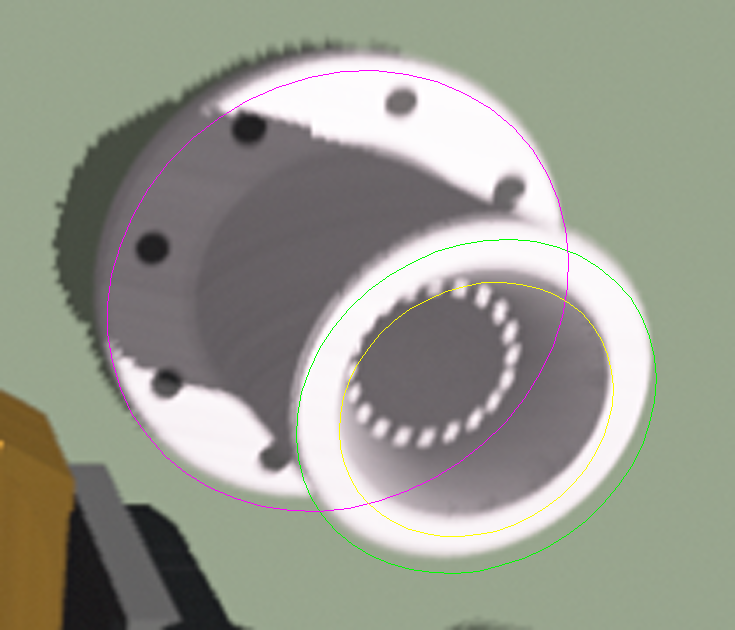

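```bash
python3 -m inch '[[0.2,0,0.1,0,0,0,-0.2],[0,0,0,0,0,0,0.1],[0,0,0,0,0,0,0.5],[0,0,0,0,0,0,0.65],[0,0,-0.5,0,0,0,0.65],[0,0,-3,0,0,0,0.65],[0,0,-5,0,0,0,0.65],[0,0,-5,0,0,0,0.65],[0,0,-5,0,0,0,0.65],[0,0,-2,0,0,0,0.65]]'
python3 look.py w4 hub:0 lock_nut:0 gauge_middle:0
python3 - <<'E'
from h import *
for cam in ['scene','side']:
    im=manip.grab_frame(cam)
    cv2.imwrite(f'pics/{cam}4.png',im[:,:,::-1])
    for n in ['hub','lock_nut','gauge_small','gauge_middle','gauge_large']:
        for r in manip.place_of(cam,n)[:2]:
            print(cam,n,round(r['conf'],2),np.round(r['uv'],0),np.round(onz(cam,r['uv'],0),3)[:2])
E
```

```text
time_s: 9.28
ee_pos: [0.5752, -0.2051, 0.2058]
ee_rot: [[-0.975, -0.221, 0.004], [-0.221, 0.975, -0.002], [-0.003, -0.003, -1.0]]
wrist_force: [0.2, 0.3, -0.1]
opening: 0.0706
9.325 [ 0.5757 -0.2054  0.2072] -167.21 0.07051650864293248 [ 1.2 -0.5  3.2] q [-0.44  0.49  1.42 -0.    1.22 -2.23] -0.0187
hub 0.88 [421. 208.] [ 0.573 -0.056  0.   ]
lock_nut 0.6 [279. 179.] [ 0.576  -0.2057  0.    ]
gauge_middle 0.88 [ 85. 125.] [ 0.5655 -0.4018  0.    ]
gauge_middle 0.38 [278. 178.] [ 0.5751 -0.2066  0.    ]
gauge_middle 0.24 [419. 208.] [ 0.5733 -0.0584  0.    ]
scene hub 0.8 [258. 226.] [ 0.581 -0.058]
scene lock_nut 0.58 [232. 201.] [ 0.582 -0.203]
scene gauge_middle 0.66 [208. 169.] [ 0.558 -0.411]
scene gauge_large 0.97 [240. 264.] [0.696 0.049]
side hub 0.92 [303. 216.] [ 0.573 -0.052]
side lock_nut 0.93 [319. 258.] [ 0.572 -0.209]
side gauge_small 0.45 [269. 135.] [0.566 0.398]
side gauge_middle 0.92 [344. 325.] [ 0.57  -0.399]
side gauge_large 0.85 [342. 190.] [0.695 0.043]
```

View pics/w4.png

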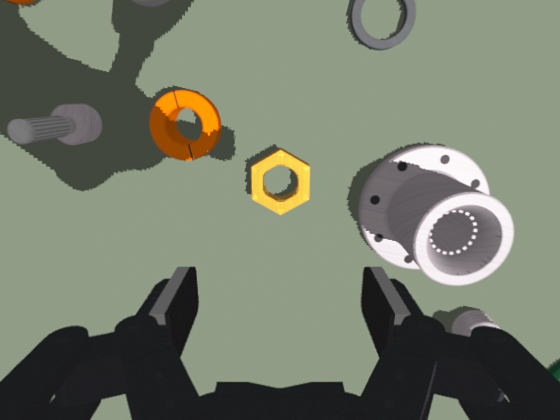

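Run:
```python
from ov import *
G=(0,255,0);Y=(0,255,255);M=(255,0,255)
for cam in ['side']:
    im=cv2.imread('pics/side4.png')[:,:,::-1];t=[]
    for (x,y) in [(.568,-.402),(.695,.045),(.572,.41)]:
        c=proj(cam,[x,y,.03])[0]
        t.append(cv2.resize(overlay(cam,im,[(x,y,.028,.0135,G),(x,y,.028,.018,Y),(x,y,.028,.0225,M)],c,28,5,''),(266,266)))
    cv2.imwrite(f'pics/g4.png',np.hstack(t))
```

```text
(no output)
```

View pics/g4.png

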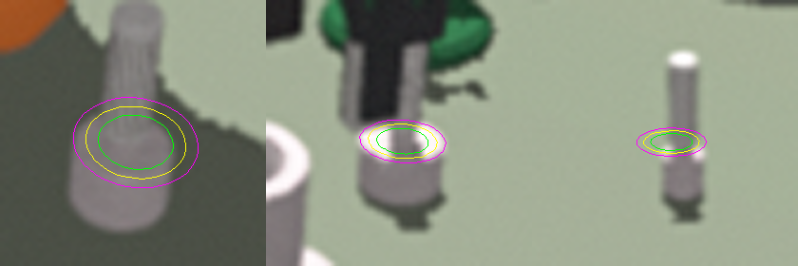

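```bash
python3 -m inch '[[0,0,0,0,0,0.112,1],[0,0,0,0,0,0.112,1],[0.3,-4,0,0,0,0,1],[0.4,-6,0,0,0,0,1],[0.4,-6,0,0,0,0,1],[0.2,-4,0,0,0,0,1],[0,0,0,0,0,0,1]]'
python3 look.py w5 gauge_middle:0 front_cone:0
```

```text
time_s: 10.95
ee_pos: [0.5605, -0.4077, 0.2018]
ee_rot: [[-1.0, 0.004, 0.0], [0.004, 1.0, -0.001], [-0.0, -0.001, -1.0]]
wrist_force: [1.5, 1.2, 0.5]
opening: 0.0853
11.0 [ 0.5607 -0.4058  0.2018] 179.85 0.08529161385241778 [-0.2 -0.2  0.7] q [-0.71  0.62  1.2   0.    1.33 -2.28] -0.0187
gauge_middle 0.89 [287. 182.] [ 0.5626 -0.4006  0.    ]
front_cone 0.91 [391. 162.] [ 0.5429 -0.2986  0.    ]
front_cone 0.73 [342.  26.] [ 0.4212 -0.3524  0.    ]
front_cone 0.63 [218.  54.] [ 0.4439 -0.4628  0.    ]
```

View pics/w5.png

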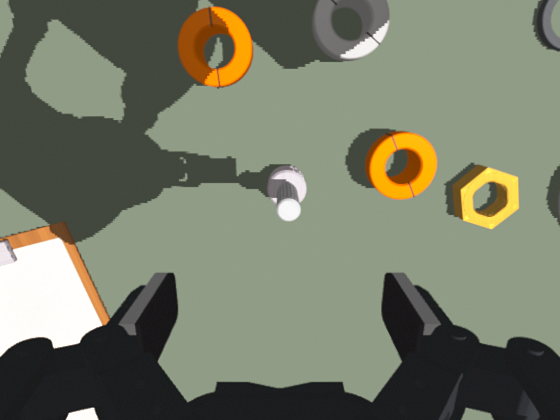

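Run:
```python
from h import *
import pickle;c=pickle.load(open('c.pkl','rb'))
print(onz('wrist',(289,209),.092,c), onz('wrist',(286,188),.028,c))
```

```text
[ 0.56231523 -0.40061125  0.092     ] [ 0.56193511 -0.40182448  0.028     ]
```

```bash
python3 -m inch '[[-0.13,0.5,1.5,0,0,0,1],[0,0,4,0,0,0,1],[0,0,5,0,0,0,1],[0,0,3,0,0,0,1],[0,0,1.5,0,0,0,1],[0,0,0.4,0,0,0,0.2],[0,0,0,0,0,0,-0.3],[0,0,0,0,0,0,-0.8],[0,0,0,0,0,0,-0.8],[0,0,0,0,0,0,-0.8],[0,0,0,0,0,0,-0.8]]' 40
python3 look.py w6
```

```text
time_s: 12.48
ee_pos: [0.5629, -0.4001, 0.0491]
ee_rot: [[-1.0, 0.001, 0.001], [0.001, 1.0, -0.001], [-0.001, -0.001, -1.0]]
wrist_force: [0.4, 0.1, 6.4]
opening: 0.0169
12.525 [ 0.563  -0.4001  0.0492] 179.95 0.017032987912790017 [-1.3  0.4  6.6] q [-0.7   0.78  1.33  0.    1.03 -2.27] -0.0187
```

View pics/w6.png

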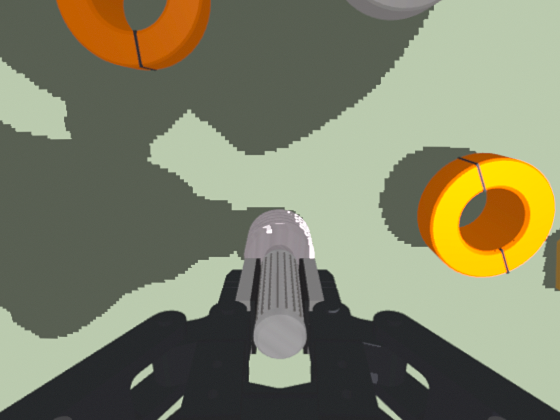

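```bash
python3 -m inch '[[0,0,-1,0,0,0,-0.8],[0,0,-3,0,0,0,-0.8],[0,0,-2,0,0,0,-0.8],[-1.3,2.4,0,0,0,0,-0.8],[-2,4.25,0,0,0,0,-0.8],[-2,4.25,0,0,0,0,-0.8],[-2,4.25,0,0,0,0,-0.8],[-2,4.25,0,0,0,0,-0.8],[0,0,0,0,0,0,-0.8],[0,0,3,0,0,0,-0.8],[0,0,2,0,0,0,-0.8],[0,0,0.5,0,0,0,-0.8],[0,0,0.3,0,0,0,-0.8],[0,0,0,0,0,0,-0.8]]' 40
python3 look.py w7 lock_nut:0 gauge_middle:0
```

```text
time_s: 14.28
ee_pos: [0.6559, -0.2061, 0.0508]
ee_rot: [[-1.0, 0.001, 0.001], [0.001, 1.0, -0.0], [-0.001, -0.0, -1.0]]
wrist_force: [-0.6, 0.3, -3.0]
opening: 0.0167
14.325 [ 0.656 -0.206  0.051] 179.95 0.01700119294107863 [-0.1 -0.1 -4.1] q [-0.39  0.77  1.34  0.    1.03 -1.96] -0.0187
gauge_middle 0.9 [278. 237.] [ 0.6569 -0.2072  0.    ]
```

View pics/w7.png

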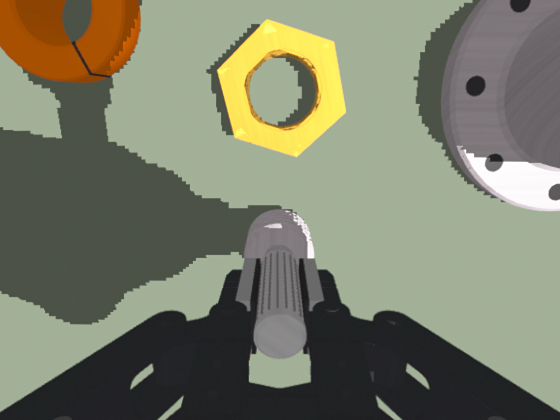

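```bash
python3 -m inch '[[0,0,0.15,0,0,0,-0.8],[0,0,0,0,0,0,-0.8]]' 40;  python3 -m inch '[[0,0,0.05,0,0,0,-0.6],[0,0,0,0,0,0,-0.5],[0,0,0,0,0,0,-0.3],[0,0,0,0,0,0,0.2],[0,0,0,0,0,0,0.3]]'; python3 look.py w8
```

```text
time_s: 14.68
ee_pos: [0.656, -0.2059, 0.0492]
ee_rot: [[-1.0, 0.001, 0.001], [0.001, 1.0, -0.0], [-0.001, -0.0, -1.0]]
wrist_force: [-0.2, -0.5, 2.3]
opening: 0.0169
time_s: 15.3
ee_pos: [0.6557, -0.2058, 0.0482]
ee_rot: [[-1.0, 0.001, -0.0], [0.001, 1.0, 0.0], [0.0, 0.0, -1.0]]
wrist_force: [0.5, 0.3, -0.5]
opening: 0.0553
15.35 [ 0.6557 -0.2058  0.0483] 179.96 0.05535741782066717 [ 0.1 -0.4  0.4] q [-0.39  0.77  1.34 -0.    1.03 -1.96] -0.0187
```

View pics/w8.png

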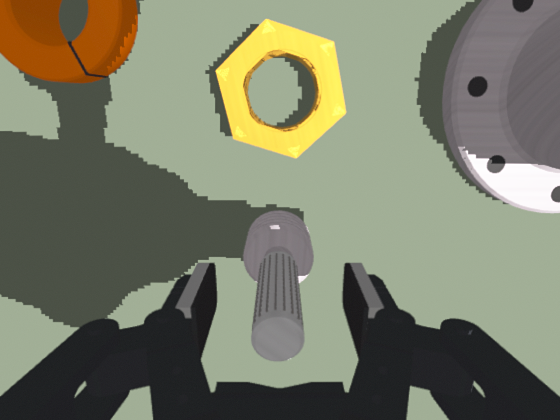

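```bash
python3 -m inch '[[0,0,-3,0,0,0,0.3],[0,0,-5,0,0,0,0.5],[0,0,-5,0,0,0,1],[0,0,-2,0,0,0,1],[3,-1.8,0,0,0,0,1],[4.4,-2.7,0,0,0,0,1],[4.4,-2.7,0,0,0,0,1],[4.4,-2.7,0,0,0,0,1],[4.4,-2.7,0,0,0,0,1],[3,-1.8,0,0,0,0,1],[0,0,0,0,0,0,1]]'
python3 look.py w9 front_cone:0 spacer:0
```

```text
time_s: 16.73
ee_pos: [0.4178, -0.3507, 0.1985]
ee_rot: [[-1.0, 0.004, -0.0], [0.004, 1.0, -0.0], [0.0, -0.0, -1.0]]
wrist_force: [-0.1, 0.4, 0.1]
opening: 0.0856
16.775 [ 0.4189 -0.3501  0.1985] 179.84 0.08574297562381923 [-0.1  0.8 -0.3] q [-0.81  0.42  1.58  0.    1.14 -2.37] -0.0187
front_cone 0.9 [169. 206.] [ 0.4435 -0.4623  0.    ]
front_cone 0.89 [230.  65.] [ 0.3107 -0.3946  0.    ]
front_cone 0.88 [279. 182.] [ 0.4189 -0.351   0.    ]
spacer 0.94 [485. 176.] [ 0.4135 -0.1465  0.    ]
```

View pics/w9.png

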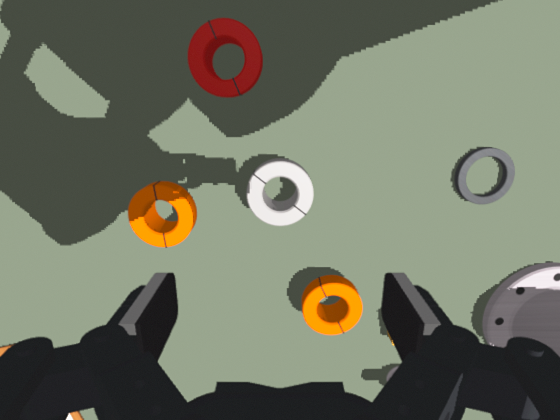

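Run:
```python
from h import *
import pickle;c=pickle.load(open('c.pkl','rb'))
im=cv2.imread('pics/w9.png');h=cv2.cvtColor(im,cv2.COLOR_BGR2HSV)
m=cv2.inRange(h,(0,0,200),(180,40,255));m[:,400:]=0
cs=max(cv2.findContours(m,cv2.RETR_EXTERNAL,cv2.CHAIN_APPROX_NONE)[0],key=cv2.contourArea)
P=np.array([onz('wrist',p,.035,c)[:2] for p in cs[:,0].astype(float)]).astype(np.float32)
print(cv2.minEnclosingCircle(P), cv2.fitEllipse(P))
cr=cv2.resize(im[150:235,235:325],None,fx=6,fy=6,interpolation=cv2.INTER_CUBIC);cv2.imwrite('pics/fc9.png',cr)
```

```text
((0.42002785205841064, -0.3485220670700073), 0.029273681342601776) ((0.41389667987823486, -0.34360185265541077), (0.03521263971924782, 0.053039226680994034), 142.21255493164062)
```

View pics/fc9.png

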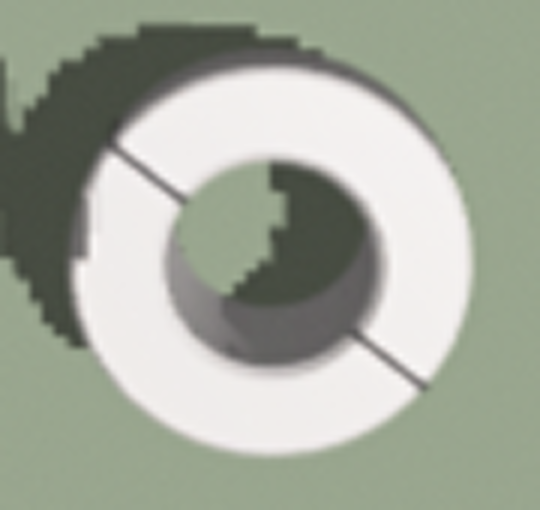

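```bash
python3 -m inch '[[-0.11,0.1,3,0,0,0,1],[0,0,5,0,0,0,1],[0,0,5,0,0,0,1],[0,0,3.5,0,0,0,1],[0,0,1.5,0,0,0,1],[0,0,0.5,0,0,0,1],[0,0,0,0,0,0,0.5],[0,0,0,0,0,0,0.0],[0,0,0,0,0,0,0.0],[0,0,0,0,0,0,0.0]]' 50
python3 look.py w10
```

```text
time_s: 18.12
ee_pos: [0.4214, -0.3492, 0.015]
ee_rot: [[-1.0, 0.001, 0.002], [0.001, 1.0, -0.002], [-0.002, -0.002, -1.0]]
wrist_force: [-0.5, 2.2, 10.1]
opening: 0.0585
18.175 [ 0.4214 -0.3492  0.015 ] 179.95 0.05836929348909451 [ 0.1  2.4 10.2] q [-0.8   0.69  1.74  0.    0.71 -2.37] -0.0187
```

View pics/w10.png

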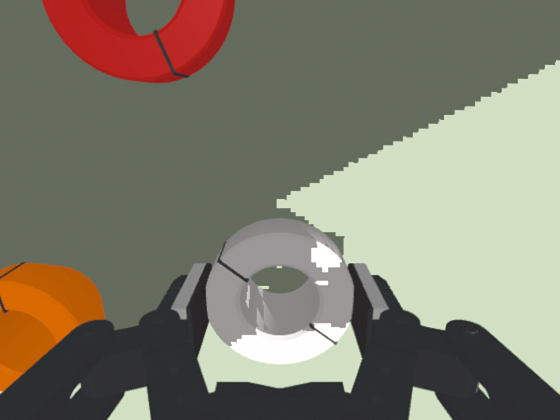

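```bash
python3 -m inch '[[0,0,-0.5,0,0,0,0],[0,0,-3,0,0,0,0],[0,0,-5,0,0,0,0],[0,0,-5,0,0,0,0],[0,0,-5,0,0,0,0],[-1.2,1.84,0,0,0,0,0],[-2.4,3.68,0,0,0,0,0],[-2.4,3.68,0,0,0,0,0],[-2.4,3.68,0,0,0,0,0],[-2.4,3.68,0,0,0,0,0],[-2.4,3.68,0,0,0,0,0],[-2.4,3.68,0,0,0,0,0],[-2.4,3.68,0,0,0,0,0],[-1.2,1.84,0,0,0,0,0],[0,0,0,0,0,0,0],[0,0,0,0,0,0,0]]' 50
python3 look.py w11 hub:0
python3 - <<'E'
from h import *
import pickle;c=pickle.load(open('c.pkl','rb'))
s=manip.observe();print(s['ee_pos'])
im=cv2.imread('pics/w11.png')
cr=cv2.resize(im[:,130:430],None,fx=1.4,fy=1.4,interpolation=cv2.INTER_CUBIC)
cv2.imwrite('pics/hub11.png',cr)
E
```

```text
time_s: 20.18
ee_pos: [0.6124, -0.0549, 0.1984]
ee_rot: [[-1.0, 0.001, -0.0], [0.001, 1.0, -0.0], [0.0, -0.0, -1.0]]
wrist_force: [-0.6, -0.4, -3.2]
opening: 0.0579
20.225 [ 0.6123 -0.0552  0.1984] 179.91 0.057960087477735275 [ 0.7 -0.6 -3.6] q [-0.19  0.51  1.41 -0.    1.22 -1.76] -0.0187
hub 0.85 [278. 141.] [ 0.574  -0.0562  0.    ]
[ 0.61238201 -0.05524656  0.19843278]
```

View pics/w11.png

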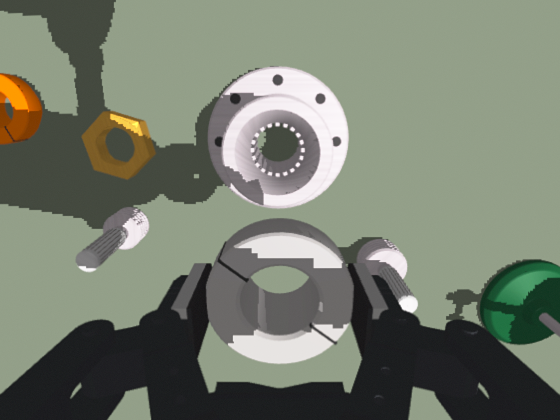

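```bash
cat > fit.py <<'E'
from h import *
from scipy.ndimage import map_coordinates
def fit(cam,im,c,rings,xy0,R=.008,step=.0005):
    g=cv2.GaussianBlur(im,(0,0),1).astype(float)
    G=np.sqrt(sum(cv2.Sobel(g[:,:,k],cv2.CV_64F,1,0)**2+cv2.Sobel(g[:,:,k],cv2.CV_64F,0,1)**2 for k in range(3)))
    G=np.minimum(G,150)
    best=(-1,)
    for x in np.arange(xy0[0]-R,xy0[0]+R+1e-9,step):
        for y in np.arange(xy0[1]-R,xy0[1]+R+1e-9,step):
            P=np.vstack([circ(x,y,z,r,72) for z,r in rings])
            p=proj(cam,P,c)
            s=map_coordinates(G,[p[:,1],p[:,0]],order=1,mode='constant').mean()
            if s>best[0]: best=(s,x,y)
    return best
E
python3 - <<'E'
from fit import *
import pickle;c=pickle.load(open('c.pkl','rb'))
im=cv2.imread('pics/w11.png');t=np.array([0.6124,-0.0552,.1984])
for rs in [[(.09,.04),(.09,.0305)],[(.012,.065)],[(.09,.04)],[(.09,.0305)]]:
    print('hub',rs,fit('wrist',im,c,rs,(.573,-.055)))
for zc in [.2164,.2184,.2204]:
    print('cone',zc,fit('wrist',im,c,[(zc,.03),(zc,.016)],t[:2]), fit('wrist',im,c,[(zc,.03)],t[:2]), fit('wrist',im,c,[(zc,.016)],t[:2]))
out=im.copy()
for n,cs in {'h':[(.09,.04),(.09,.0305),(.012,.065)]}.items():
    b=fit('wrist',im,c,cs,(.573,-.055));
    for z,r in cs: cv2.polylines(out,[np.round(proj('wrist',circ(b[1],b[2],z,r),c)*8).astype(int)],True,(0,255,0),1,shift=3)
b=fit('wrist',im,c,[(.2184,.03),(.2184,.016)],t[:2])
for z,r in [(.2184,.03),(.2184,.016),(.1834,.02)]: cv2.polylines(out,[np.round(proj('wrist',circ(b[1],b[2],z,r),c)*8).astype(int)],True,(0,0,255),1,shift=3)
cv2.imwrite('pics/fit11.png',cv2.resize(out[50:380,150:410],None,fx=1.8,fy=1.8,interpolation=cv2.INTER_CUBIC))
E
```

```text
hub [(0.09, 0.04), (0.09, 0.0305)] (np.float64(118.15781449470569), np.float64(0.5719999999999992), np.float64(-0.056499999999999995))
hub [(0.012, 0.065)] (np.float64(148.57391497217432), np.float64(0.5724999999999991), np.float64(-0.056499999999999995))
hub [(0.09, 0.04)] (np.float64(105.60153971023497), np.float64(0.573499999999999), np.float64(-0.05499999999999999))
hub [(0.09, 0.0305)] (np.float64(133.98256836698852), np.float64(0.5724999999999991), np.float64(-0.056499999999999995))
cone 0.2164 (np.float64(122.2375516959043), np.float64(0.613899999999999), np.float64(-0.0547)) (np.float64(143.19698582776357), np.float64(0.613899999999999), np.float64(-0.0552)) (np.float64(104.80398871925149), np.float64(0.6133999999999991), np.float64(-0.0547))
cone 0.2184 (np.float64(123.96637855625502), np.float64(0.6123999999999992), np.float64(-0.0547)) (np.float64(141.35640379852333), np.float64(0.6123999999999992), np.float64(-0.0547)) (np.float64(106.57635331398669), np.float64(0.6123999999999992), np.float64(-0.0547))
cone 0.2204 (np.float64(108.1042077825272), np.float64(0.6113999999999993), np.float64(-0.0547)) (np.float64(116.58842395448343), np.float64(0.6113999999999993), np.float64(-0.0547)) (np.float64(99.61999161057095), np.float64(0.6113999999999993), np.float64(-0.0547))
```

View pics/fit11.png

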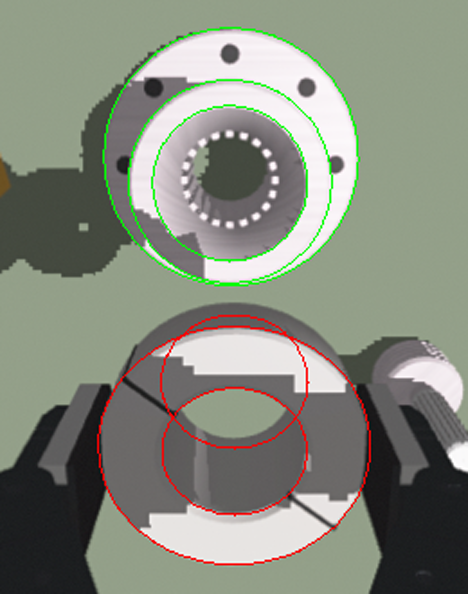

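```bash
python3 -m inch '[[2.0,-0.09,0,0,0,0,0],[2.04,-0.09,0,0,0,0,0],[0,0,1.5,0,0,0,0],[0,0,3,0,0,0,0],[0,0,3,0,0,0,0],[0,0,1.5,0,0,0,0],[0,0,0.7,0,0,0,0],[0,0,0.3,0,0,0,0],[0,0,0,0,0,0,0]]' 50
python3 look.py w12
```

```text
time_s: 21.4
ee_pos: [0.5728, -0.0562, 0.0988]
ee_rot: [[-1.0, 0.001, 0.001], [0.001, 1.0, -0.0], [-0.001, -0.0, -1.0]]
wrist_force: [-0.6, 0.2, -3.9]
opening: 0.0579
21.45 [ 0.5729 -0.0562  0.0989] 179.95 0.05824817133593842 [-0.3  0.5 -4.5] q [-0.2   0.58  1.61 -0.    0.95 -1.77] -0.0187
```

View pics/w12.png

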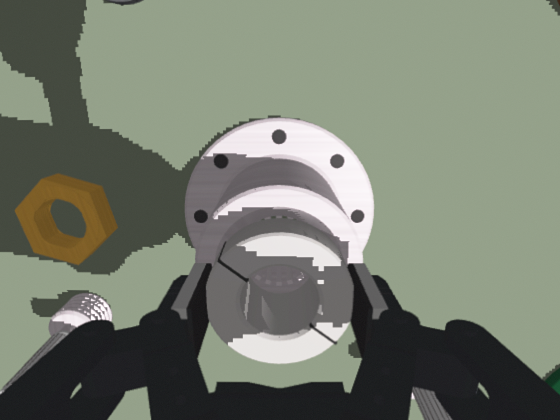

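```bash
python3 -m inch '[[0.08,0,0.3,0,0,0,0],[0,0,0.3,0,0,0,0],[0,0,0.2,0,0,0,0],[0,0,0.1,0,0,0,0],[0,0,0,0,0,0,0]]' 50
python3 -m inch '[[0,0,0.1,0,0,0,0],[0,0,0.05,0,0,0,0],[0,0,0,0,0,0,0]]'
```

```text
time_s: 22.08
ee_pos: [0.5717, -0.0561, 0.0892]
ee_rot: [[-1.0, 0.001, -0.0], [0.001, 1.0, 0.0], [0.0, 0.0, -1.0]]
wrist_force: [-0.2, -0.4, -2.8]
opening: 0.058
time_s: 22.45
ee_pos: [0.5717, -0.0562, 0.0878]
ee_rot: [[-1.0, 0.001, 0.0], [0.001, 1.0, -0.0], [-0.0, -0.0, -1.0]]
wrist_force: [0.3, -0.9, -3.0]
opening: 0.058
```

```bash
python3 -m inch '[[0,0,0.05,0,0,0,0],[0,0,0.03,0,0,0,0],[0,0,0,0,0,0,0]]' 50
python3 -m inch '[[0,0,0.03,0,0,0,0],[0,0,0.02,0,0,0,0],[0,0,0,0,0,0,0]]'
```

```text
time_s: 22.82
ee_pos: [0.5718, -0.0564, 0.0873]
ee_rot: [[-1.0, 0.001, 0.0], [0.001, 1.0, -0.0], [-0.0, -0.0, -1.0]]
wrist_force: [-2.2, -4.9, 4.4]
opening: 0.0581
time_s: 23.2
ee_pos: [0.5718, -0.0564, 0.0871]
ee_rot: [[-1.0, 0.001, 0.001], [0.001, 1.0, -0.001], [-0.001, -0.001, -1.0]]
wrist_force: [-4.0, -5.8, 12.2]
opening: 0.058
```

```bash
python3 -m inch '[[0.05,-0.05,0,0,0,0,0],[0,0,0,0,0,0,0.35],[0,0,0,0,0,0,0.45],[0,0,0,0,0,0,0.7],[0,0,0,0,0,0,1],[0,0,0,0,0,0,1],[0,0,-2,0,0,0,1],[0,0,-4,0,0,0,1],[0,0,-4,0,0,0,1],[0,0,-1,0,0,0,1],[0,0,0,0,0,0,1]]'
python3 look.py w13 hub:0
python3 - <<'E'
from fit import *
import pickle;c=pickle.load(open('c.pkl','rb'))
im=cv2.imread('pics/w13.png')
print('hub',fit('wrist',im,c,[(.09,.04)],(.572,-.0565)),fit('wrist',im,c,[(.012,.065)],(.572,-.0565)))
for z in [.105,.107,.109,.111]:print(z,fit('wrist',im,c,[(z,.03),(z,.016)],(.572,-.0565)))
E
```

```text
time_s: 24.58
ee_pos: [0.5713, -0.0566, 0.1966]
ee_rot: [[-1.0, 0.001, 0.001], [0.001, 1.0, -0.0], [-0.001, -0.0, -1.0]]
wrist_force: [0.1, 1.1, 0.2]
opening: 0.0854
24.625 [ 0.5708 -0.0565  0.1957] 179.95 0.08497835141279846 [-0.2  1.  -0.6] q [-0.2   0.46  1.52  0.    1.16 -1.77] -0.0187
hub 0.9 [280. 184.] [ 0.5739 -0.0561  0.    ]
hub (np.float64(122.20718158784459), np.float64(0.5714999999999991), np.float64(-0.055999999999999994)) (np.float64(121.11168782761075), np.float64(0.5719999999999991), np.float64(-0.055999999999999994))
0.105 (np.float64(115.07596853839858), np.float64(0.5739999999999988), np.float64(-0.055499999999999994))
0.107 (np.float64(117.33102980018242), np.float64(0.5734999999999989), np.float64(-0.055499999999999994))
0.109 (np.float64(119.13324467685192), np.float64(0.572999999999999), np.float64(-0.055499999999999994))
0.111 (np.float64(119.98169995401005), np.float64(0.5719999999999991), np.float64(-0.055499999999999994))
```

View pics/w13.png

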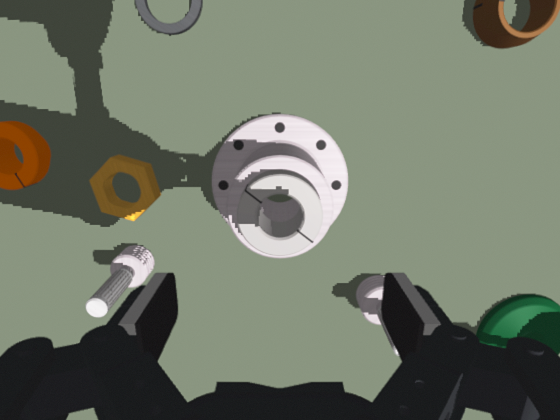

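Run:
```python
from fit import *
import pickle;c=pickle.load(open('c.pkl','rb'))
im=cv2.imread('pics/w13.png')
for z in [.105,.107,.109,.111,.113]:
  print(z,[np.round(fit('wrist',im,c,[(z,r)],(.572,-.0555),R=.004),4) for r in(.03,.016)])
out=[]
a=im[140:270,200:360].copy();a=cv2.resize(a,None,fx=3,fy=3,interpolation=cv2.INTER_CUBIC)
out.append(a)
for cam in ['side','scene']:
    ims=manip.grab_frame(cam)[:,:,::-1].copy();cv2.imwrite(f'pics/{cam}13.png',ims)
    p=proj(cam,[.572,-.0555,.08])[0].astype(int)
    print(cam)
    bh=fit(cam,ims,None,[(.09,.04),(.012,.065)],(.574,-.054),R=.006);print(bh)
    for z in [.103,.107,.111]:print(z,[np.round(fit(cam,ims,None,[(z,r)],(.574,-.054),R=.008),4) for r in (.03,.016)])
    x0,y0=p-25
    cr=cv2.resize(ims[y0:y0+50,x0:x0+50],(390,390),interpolation=cv2.INTER_CUBIC)
    for z,r,col in [(.107,.03,(0,0,255)),(.107,.016,(0,0,255)),(.09,.04,(0,255,0))]:
        q=(proj(cam,circ(bh[1],bh[2],z,r))-[x0,y0]+.5)*7.8
        cv2.polylines(cr,[np.round(q).astype(int)],True,col,1)
    out.append(cr)
cv2.imwrite('pics/c13.png',np.hstack(out[1:]))
```

```text
0.105 [array([ 1.054027e+02,  5.740000e-01, -5.650000e-02]), array([ 1.363765e+02,  5.725000e-01, -5.550000e-02])]
0.107 [array([ 1.077284e+02,  5.735000e-01, -5.700000e-02]), array([ 1.36973e+02,  5.72000e-01, -5.55000e-02])]
0.109 [array([ 1.118239e+02,  5.730000e-01, -5.700000e-02]), array([ 1.366668e+02,  5.715000e-01, -5.550000e-02])]
0.111 [array([ 1.145328e+02,  5.725000e-01, -5.750000e-02]), array([ 1.366511e+02,  5.705000e-01, -5.500000e-02])]
0.113 [array([ 1.161159e+02,  5.715000e-01, -5.750000e-02]), array([ 1.370566e+02,  5.700000e-01, -5.500000e-02])]
side
(np.float64(121.4059171872701), np.float64(0.5729999999999994), np.float64(-0.05449999999999999))
0.103 [array([ 1.409176e+02,  5.755000e-01, -4.800000e-02]), array([ 1.337257e+02,  5.720000e-01, -5.250000e-02])]Traceback (most recent call last):
  File "<stdin>", line 14, in <module>
  File "fit.py", line 11, in fit
    p=proj(cam,P,c)
  File "h.py", line 11, in proj
    c=c or manip.get_calibration(n)
           ~~~~~~~~~~~~~~~~~~~~~^^^
ValueError: time passes only in moves, steps and waits
```

```bash
cat >> h.py <<'E'
import os,pickle
if not os.path.exists('fixed.pkl'):
    manip.grab_frame('scene')
    pickle.dump({n:manip.get_calibration(n) for n in ['scene','side']},open('fixed.pkl','wb'))
FIX=pickle.load(open('fixed.pkl','rb'))
E
python3 - <<'E'
from fit import *
out=[]
for cam in ['side','scene']:
    ims=manip.grab_frame(cam)[:,:,::-1].copy();cv2.imwrite(f'pics/{cam}13.png',ims)
    C=FIX[cam]
    p=proj(cam,[.572,-.0555,.08],C)[0].astype(int)
    bh=fit(cam,ims,C,[(.09,.04),(.012,.065)],(.574,-.054),R=.006);print(cam,bh)
    for z in [.103,.107,.111]:print(z,[np.round(fit(cam,ims,C,[(z,r)],(.574,-.054),R=.008),4) for r in (.03,.016)])
    x0,y0=p-25
    cr=cv2.resize(ims[y0:y0+50,x0:x0+50],(390,390),interpolation=cv2.INTER_CUBIC)
    for z,r,col in [(.107,.03,(0,0,255)),(.107,.016,(0,0,255)),(.09,.04,(0,255,0))]:
        q=(proj(cam,circ(bh[1],bh[2],z,r),C)-[x0,y0]+.5)*7.8
        cv2.polylines(cr,[np.round(q).astype(int)],True,col,1)
    out.append(cr)
cv2.imwrite('pics/c13.png',np.hstack(out))
E
```

```text
side (np.float64(121.56106267254457), np.float64(0.5729999999999994), np.float64(-0.05449999999999999))
0.103 [array([ 1.409392e+02,  5.755000e-01, -4.800000e-02]), array([ 1.341001e+02,  5.720000e-01, -5.200000e-02])]
0.107 [array([ 1.409306e+02,  5.735000e-01, -5.500000e-02]), array([ 1.342862e+02,  5.705000e-01, -5.800000e-02])]
0.111 [array([ 1.408244e+02,  5.720000e-01, -6.150000e-02]), array([ 1.424182e+02,  5.730000e-01, -4.600000e-02])]
scene (np.float64(128.660514344344), np.float64(0.5724999999999995), np.float64(-0.05499999999999999))
0.103 [array([ 1.42313e+02,  5.69000e-01, -6.20000e-02]), array([ 1.342761e+02,  5.820000e-01, -4.600000e-02])]
0.107 [array([ 1.424239e+02,  5.745000e-01, -5.650000e-02]), array([ 1.300579e+02,  5.700000e-01, -6.000000e-02])]
0.111 [array([ 1.425324e+02,  5.780000e-01, -5.100000e-02]), array([ 1.303101e+02,  5.730000e-01, -5.500000e-02])]
```

View pics/c13.png

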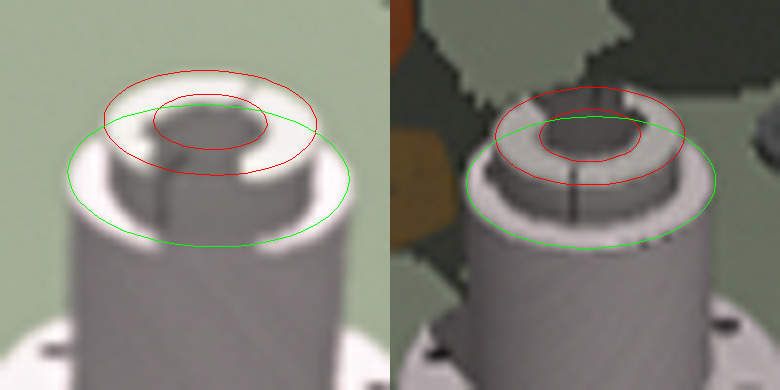

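```bash
python3 -m inch '[[3,-1.7,0,0,0,0,1],[5,-2.9,0,0,0,0,1],[5,-2.9,0,0,0,0,1],[2.8,-1.55,0,0,0,0,1],[0,0,3,0,0,0,1],[0,0,0,0,0,0,1]]'
python3 look.py w14 spacer:0
python3 - <<'E'
from fit import *
c=pickle.load(open('c.pkl','rb'))
im=cv2.imread('pics/w14.png')
print(fit('wrist',im,c,[(.008,.028),(.008,.02)],(.412,-.147)),fit('wrist',im,c,[(.008,.028)],(.412,-.147)),fit('wrist',im,c,[(.008,.02)],(.412,-.147)))
E
```

```text
time_s: 25.62
ee_pos: [0.4119, -0.1466, 0.1653]
ee_rot: [[-1.0, 0.002, -0.003], [0.002, 1.0, 0.002], [0.003, 0.002, -1.0]]
wrist_force: [1.1, -0.4, 0.5]
opening: 0.0856
25.675 [ 0.4128 -0.1468  0.1662] 179.95 0.08558307883794851 [0.3 0.8 0.7] q [-0.48  0.33  1.87  0.    0.95 -2.05] -0.0187
(np.float64(123.57528656596271), np.float64(0.4125), np.float64(-0.151)) (np.float64(113.14542018123059), np.float64(0.4115), np.float64(-0.15)) (np.float64(135.26460964222335), np.float64(0.4125), np.float64(-0.151))
```

View pics/w14.png

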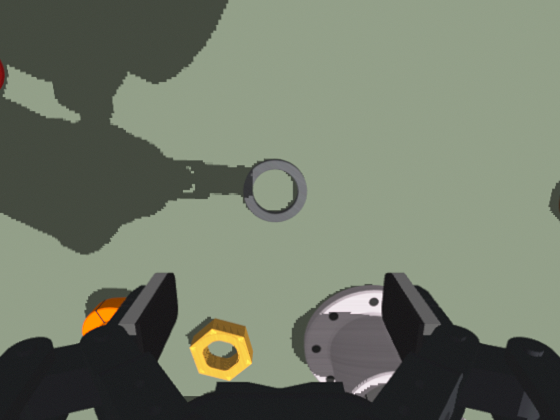

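Run:
```python
from h import *
c=pickle.load(open('c.pkl','rb'))
s=manip.observe();R=np.array(s['ee_rot']);p=np.array(s['ee_pos'])
for w in [.0856,.0598,.0541,.017]:
  for d in [0,.004,.008,.010,.013,.016]:
    for xo in [.011]:
      q=[proj('wrist',p+R@np.array([xo,sg*w/2,-d]),c)[0] for sg in (-1,1)]
      print(w,d,xo,np.round(q,1).tolist(),round(q[1][0]-q[0][0],1))
ims=[cv2.imread(f'pics/{f}.png')[240:350,150:410] for f in ['w14','w1','w2']]
cv2.imwrite('pics/tips.png',cv2.resize(np.vstack(ims),None,fx=2,fy=2)[:, :])
```

```text
0.0856 0 0.011 [[181.2, 259.2], [376.0, 259.3]] 194.8
0.0856 0.004 0.011 [[178.8, 263.2], [378.5, 263.3]] 199.7
0.0856 0.008 0.011 [[176.2, 267.4], [381.0, 267.5]] 204.8
0.0856 0.01 0.011 [[174.9, 269.6], [382.3, 269.7]] 207.4
0.0856 0.013 0.011 [[172.8, 273.0], [384.4, 273.1]] 211.6
0.0856 0.016 0.011 [[170.6, 276.5], [386.5, 276.6]] 215.9
0.0598 0 0.011 [[210.5, 259.3], [346.8, 259.4]] 136.3
0.0598 0.004 0.011 [[208.8, 263.3], [348.5, 263.4]] 139.7
0.0598 0.008 0.011 [[207.0, 267.5], [350.2, 267.6]] 143.3
0.0598 0.01 0.011 [[206.0, 269.7], [351.2, 269.8]] 145.1
0.0598 0.013 0.011 [[204.6, 273.1], [352.6, 273.2]] 148.0
0.0598 0.016 0.011 [[203.1, 276.6], [354.1, 276.7]] 151.0
0.0541 0 0.011 [[217.0, 259.3], [340.3, 259.4]] 123.3
0.0541 0.004 0.011 [[215.4, 263.3], [341.8, 263.4]] 126.4
0.0541 0.008 0.011 [[213.8, 267.5], [343.4, 267.6]] 129.6
0.0541 0.01 0.011 [[212.9, 269.7], [344.3, 269.8]] 131.3
0.0541 0.013 0.011 [[211.6, 273.1], [345.6, 273.2]] 134.0
0.0541 0.016 0.011 [[210.2, 276.6], [346.9, 276.7]] 136.7
0.017 0 0.011 [[259.3, 259.4], [298.0, 259.4]] 38.8
0.017 0.004 0.011 [[258.7, 263.4], [298.5, 263.4]] 39.8
0.017 0.008 0.011 [[258.2, 267.6], [299.0, 267.6]] 40.8
0.017 0.01 0.011 [[257.9, 269.8], [299.3, 269.8]] 41.3
0.017 0.013 0.011 [[257.5, 273.2], [299.7, 273.2]] 42.1
0.017 0.016 0.011 [[257.1, 276.7], [300.1, 276.8]] 43.0
```

View pics/tips.png

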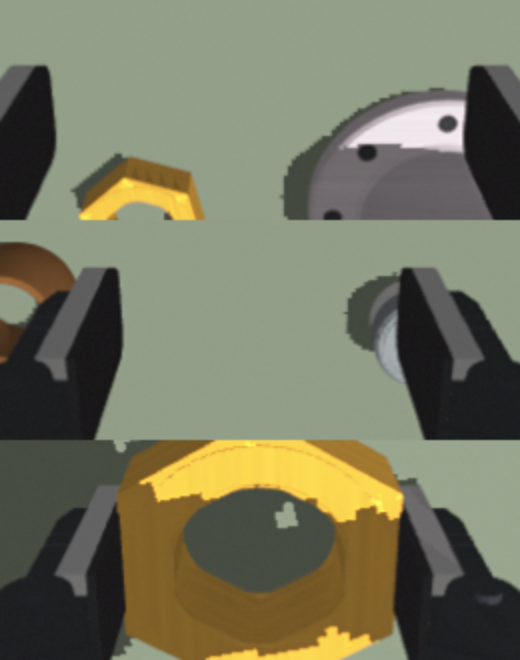

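```bash
python3 -m inch '[[0,-0.3,2,0,0,0,1],[0,0,5,0,0,0,1],[0,0,5,0,0,0,1],[0,0,3,0,0,0,1],[0,0,1.2,0,0,0,1],[0,0,0.4,0,0,0,1],[0,0,0.15,0,0,0,0.6],[0,0,0,0,0,0,-0.2],[0,0,0,0,0,0,-0.2],[0,0,0,0,0,0,-0.2],[0,0,0,0,0,0,-0.2]]' 40
python3 look.py w15
```

```text
time_s: 27.1
ee_pos: [0.4137, -0.1503, 0.0003]
ee_rot: [[-1.0, 0.001, 0.002], [0.001, 1.0, -0.001], [-0.002, -0.001, -1.0]]
wrist_force: [-1.7, 1.1, 19.8]
opening: 0.0531
27.15 [ 4.137e-01 -1.503e-01  3.000e-04] 179.95 0.05292884145304583 [-1.3  0.9 18.9] q [-0.48  0.65  2.01 -0.    0.48 -2.05] -0.0187
```

View pics/w15.png

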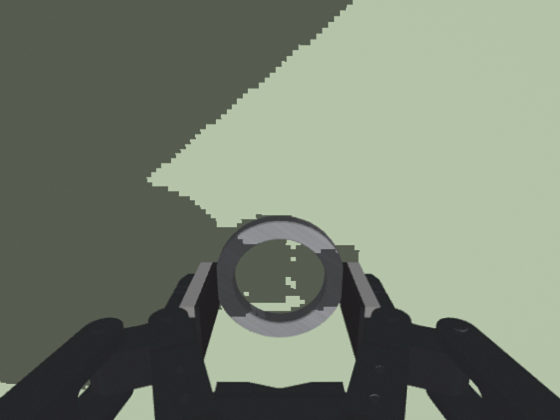

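```bash
python3 -m inch '[[0,0,-0.3,0,0,0,-0.2],[0,0,-2,0,0,0,-0.2],[0,0,-5,0,0,0,-0.2],[0,0,-5,0,0,0,-0.2],[0,0,-5,0,0,0,-0.2],[0,0,-2.7,0,0,0,-0.2],[-2,0.95,0,0,0,0,-0.2],[-4,1.9,0,0,0,0,-0.2],[-4,1.9,0,0,0,0,-0.2],[-4,1.9,0,0,0,0,-0.2],[-4,1.9,0,0,0,0,-0.2],[-2,0.95,0,0,0,0,-0.2],[0,0,0,0,0,0,-0.2],[0,0,0,0,0,0,-0.2]]' 40
python3 look.py w16
cat > f16.py <<'E'
from fit import *
import sys
c=pickle.load(open('c.pkl','rb'))
im=cv2.imread(f'pics/{sys.argv[1]}.png');t=np.array([float(v) for v in sys.argv[2:5]])
print('cone',fit('wrist',im,c,[(.107,.03),(.107,.016)],(.572,-.0555)),fit('wrist',im,c,[(.107,.03)],(.572,-.0555)),'hub',fit('wrist',im,c,[(.09,.04),(.012,.065)],(.572,-.0555)))
for dz in [.004,.006,.008,.010,.012]:
    zc=t[2]+dz
    b=fit('wrist',im,c,[(zc,.028),(zc,.02)],t[:2]);print(dz,b)
E
python3 f16.py w16 $(python3 -c "
from plant import manip
print(*manip.observe()['ee_pos'])")
```

```text
time_s: 28.9
ee_pos: [0.6124, -0.0553, 0.1992]
ee_rot: [[-1.0, 0.001, -0.0], [0.001, 1.0, -0.0], [0.0, -0.0, -1.0]]
wrist_force: [-0.8, -0.6, -1.4]
opening: 0.0529
28.95 [ 0.6123 -0.0554  0.1992] 179.94 0.05238629729135361 [-0.1 -0.2 -0.9] q [-0.19  0.51  1.41 -0.    1.22 -1.76] -0.0187
cone (np.float64(123.52330635235545), np.float64(0.5719999999999991), np.float64(-0.056499999999999995)) (np.float64(97.04972777896226), np.float64(0.5719999999999991), np.float64(-0.056499999999999995)) hub (np.float64(126.06956605923854), np.float64(0.5719999999999991), np.float64(-0.056499999999999995))
0.004 (np.float64(111.04579829414712), np.float64(0.6123307255754884), np.float64(-0.05543391229393953))
0.006 (np.float64(118.68269849285204), np.float64(0.6113307255754885), np.float64(-0.05543391229393953))
0.008 (np.float64(113.18089807486359), np.float64(0.6103307255754886), np.float64(-0.05543391229393953))
0.01 (np.float64(94.67425403402548), np.float64(0.6083307255754888), np.float64(-0.05493391229393953))
0.012 (np.float64(86.70631193157631), np.float64(0.607330725575489), np.float64(-0.054433912293939526))
```

View pics/w16.png

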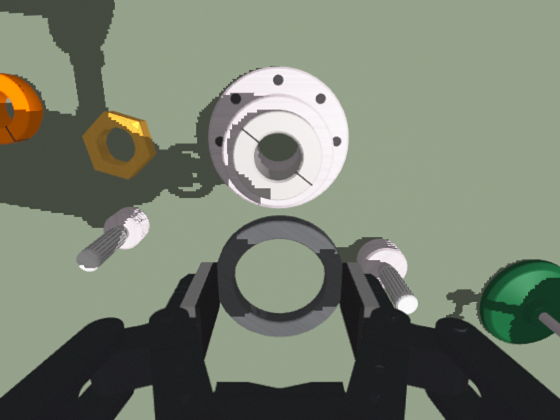

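```bash
python3 -m inch '[[1.9,-0.06,0,0,0,0,-0.2],[2,-0.05,0,0,0,0,-0.2],[0,0,2,0,0,0,-0.2],[0,0,3,0,0,0,-0.2],[0,0,2,0,0,0,-0.2],[0,0,1,0,0,0,-0.2],[0,0,0.5,0,0,0,-0.2],[0,0,0.2,0,0,0,-0.2],[0,0,0,0,0,0,-0.2]]' 40
python3 -m inch '[[0,0,0.1,0,0,0,-0.2],[0,0,0.1,0,0,0,-0.2],[0,0,0,0,0,0,-0.2]]' 
python3 look.py w17
```

```text
time_s: 30.08
ee_pos: [0.5744, -0.0563, 0.1124]
ee_rot: [[-1.0, 0.001, 0.001], [0.001, 1.0, -0.0], [-0.001, -0.0, -1.0]]
wrist_force: [0.7, -0.0, -0.1]
opening: 0.0532
time_s: 30.45
ee_pos: [0.5742, -0.0562, 0.11]
ee_rot: [[-1.0, 0.001, -0.0], [0.001, 1.0, 0.0], [0.0, 0.0, -1.0]]
wrist_force: [0.6, -0.0, -0.3]
opening: 0.0529
30.5 [ 0.5742 -0.0562  0.11  ] 179.95 0.05270509338061196 [-0.7  0.1 -0.8] q [-0.2   0.57  1.6  -0.    0.97 -1.77] -0.0187
```

View pics/w17.png

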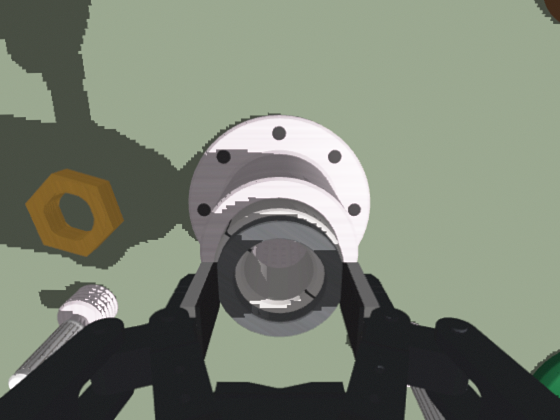

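```bash
python3 -m inch '[[0.1,0,0.1,0,0,0,-0.2],[0,0,0.1,0,0,0,-0.2],[0,0,0,0,0,0,-0.2]]' 40
python3 -m inch '[[0,0,0.05,0,0,0,-0.2],[0,0,0.03,0,0,0,-0.2],[0,0,0,0,0,0,-0.2]]'
```

```text
time_s: 30.88
ee_pos: [0.5731, -0.0562, 0.1079]
ee_rot: [[-1.0, 0.001, -0.0], [0.001, 1.0, 0.0], [0.0, 0.0, -1.0]]
wrist_force: [0.9, 0.5, -1.0]
opening: 0.0535
time_s: 31.25
ee_pos: [0.5733, -0.0562, 0.1075]
ee_rot: [[-1.0, 0.001, 0.0], [0.001, 1.0, -0.0], [-0.0, -0.0, -1.0]]
wrist_force: [-1.9, 0.5, 5.7]
opening: 0.0531
```

```bash
python3 -m inch '[[0,0,0.03,0,0,0,-0.2],[0,0,0,0,0,0,0.3],[0,0,0,0,0,0,0.5],[0,0,0,0,0,0,1],[0,0,0,0,0,0,1],[0,0,-2,0,0,0,1],[0,0,-4,0,0,0,1],[0,0,-3,0,0,0,1],[-2,0,0,0,0,0,1],[0,0,0,0,0,0,1]]'
python3 look.py w18
python3 - <<'E'
from fit import *
c=pickle.load(open('c.pkl','rb'))
im=cv2.imread('pics/w18.png')
print('hub',fit('wrist',im,c,[(.09,.04),(.012,.065)],(.572,-.0555)))
for z in [.113,.115,.117]: print(z,fit('wrist',im,c,[(z,.028),(z,.02)],(.572,-.0555)))
for cam in ['side','scene']:
    ims=manip.grab_frame(cam)[:,:,::-1].copy();cv2.imwrite(f'pics/{cam}18.png',ims);C=FIX[cam]
    print(cam,fit(cam,ims,C,[(.115,.028),(.115,.02)],(.573,-.055)),fit(cam,ims,C,[(.09,.04),(.012,.065)],(.573,-.055)))
E
```

```text
time_s: 32.5
ee_pos: [0.5941, -0.0563, 0.1971]
ee_rot: [[-1.0, 0.001, 0.001], [0.001, 1.0, -0.0], [-0.001, -0.0, -1.0]]
wrist_force: [-0.9, 0.9, -0.8]
opening: 0.0855
32.55 [ 0.5931 -0.0562  0.1966] 179.96 0.08544800277401308 [-0.4  0.9  0.3] q [-0.19  0.49  1.46 -0.    1.19 -1.76] -0.0187
hub (np.float64(131.3724360647226), np.float64(0.5714999999999991), np.float64(-0.056499999999999995))
0.113 (np.float64(125.69516903771516), np.float64(0.5714999999999991), np.float64(-0.055499999999999994))
0.115 (np.float64(124.0738315358273), np.float64(0.5714999999999991), np.float64(-0.055499999999999994))
0.117 (np.float64(120.72421843799106), np.float64(0.5709999999999992), np.float64(-0.055499999999999994))
side (np.float64(137.51667860044645), np.float64(0.5704999999999993), np.float64(-0.0595)) (np.float64(121.59664486890841), np.float64(0.573999999999999), np.float64(-0.05299999999999999))
scene (np.float64(119.29258763477941), np.float64(0.5809999999999982), np.float64(-0.05499999999999999)) (np.float64(133.47433543041373), np.float64(0.5744999999999989), np.float64(-0.05349999999999999))
```

View pics/w18.png

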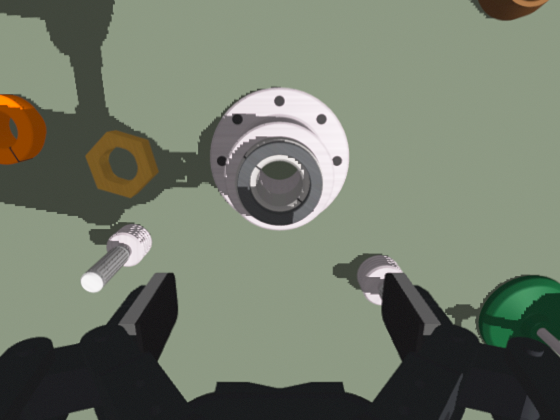

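```bash
python3 -m inch '[[1.7,1.9,0,0,0,0,1],[3.5,3.95,0,0,0,0,1],[3.5,3.95,0,0,0,0,1],[3.5,3.95,0,0,0,0,1],[3.5,3.95,0,0,0,0,1],[1.7,1.9,0,0,0,0,1],[0,0,0,0,0,0,1],[0,0,0,0,0,0,1]]'
python3 look.py w19 rear_cone:0
python3 - <<'E'
from fit import *
c=pickle.load(open('c.pkl','rb'))
im=cv2.imread('pics/w19.png')
print(fit('wrist',im,c,[(.031,.0255),(.031,.021)],(.42,.14)),fit('wrist',im,c,[(.031,.021)],(.42,.14)))
E
```

```text
time_s: 33.65
ee_pos: [0.4196, 0.1395, 0.1969]
ee_rot: [[-1.0, 0.001, 0.0], [0.001, 1.0, -0.0], [-0.0, -0.0, -1.0]]
wrist_force: [-1.3, -0.1, 0.0]
opening: 0.0853
33.7 [0.4198 0.1394 0.1968] 179.93 0.0854207322492679 [-0.1 -0.3 -0. ] q [ 0.19  0.28  1.82 -0.    1.04 -1.38] -0.0187
rear_cone 0.74 [281. 181.] [0.4197 0.1409 0.    ]
(np.float64(148.31688615649512), np.float64(0.42), np.float64(0.14150000000000001)) (np.float64(148.95727744305998), np.float64(0.4195), np.float64(0.14100000000000001))
```

View pics/w19.png

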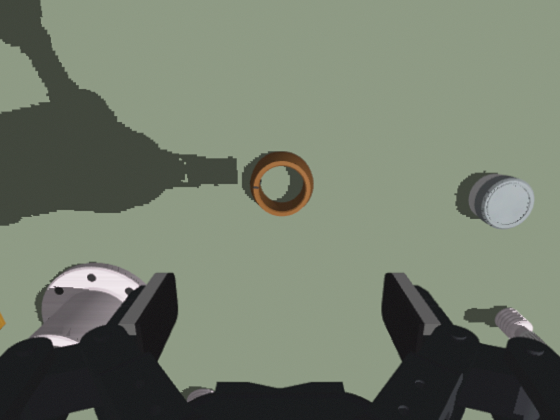

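```bash
python3 -m inch '[[0,0.15,3,0,0,0,1],[0,0,5,0,0,0,1],[0,0,5,0,0,0,1],[0,0,4,0,0,0,1],[0,0,2,0,0,0,1],[0,0,0.6,0,0,0,1],[0,0,0.25,0,0,0,0.7],[0,0,0,0,0,0,0],[0,0,0,0,0,0,0],[0,0,0,0,0,0,0],[0,0,0,0,0,0,0]]' 45
python3 look.py w20
```

```text
time_s: 35.12
ee_pos: [0.4199, 0.1414, -0.0006]
ee_rot: [[-1.0, 0.001, 0.002], [0.001, 1.0, 0.0], [-0.002, 0.0, -1.0]]
wrist_force: [0.0, -2.3, 6.0]
opening: 0.058
35.175 [ 0.4199  0.1414 -0.0006] 179.95 0.057718669497480425 [-1.5 -0.7  5.6] q [ 0.19  0.66  2.   -0.    0.48 -1.38] -0.0187
```

View pics/w20.png

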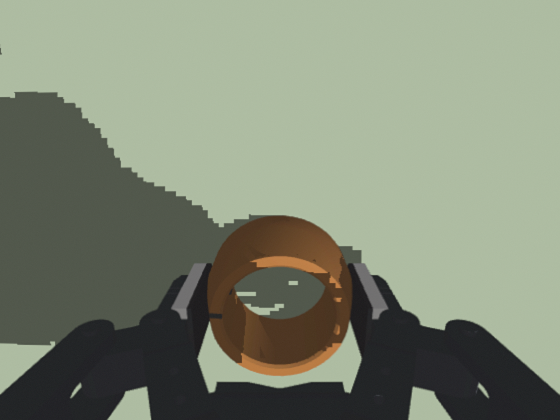

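```bash
python3 -m inch '[[0,0,-0.5,0,0,0,0],[0,0,-2.5,0,0,0,0],[0,0,-2,0,0,0,0],[-2,-0.6,0,0,0,0,0],[-3.8,-1.17,0,0,0,0,0],[-3.8,-1.17,0,0,0,0,0],[-3.8,-1.17,0,0,0,0,0],[-1.86,-0.59,0,0,0,0,0],[0,0,0,0,0,0,0],[0,0,2,0,0,0,0],[0,0,2,0,0,0,0],[0,0,0.6,0,0,0,0],[0,0,0.2,0,0,0,0],[0,0,0,0,0,0,0]]' 45
python3 look.py w21
```

```text
time_s: 36.92
ee_pos: [0.572, 0.0944, 0.001]
ee_rot: [[-1.0, 0.001, 0.001], [0.001, 1.0, 0.0], [-0.001, 0.0, -1.0]]
wrist_force: [-0.9, 0.1, -1.7]
opening: 0.0578
36.975 [0.5721 0.0944 0.001 ] 179.96 0.05781041934681252 [-0.9  0.2 -2.3] q [ 0.06  0.74  1.66  0.    0.75 -1.51] -0.0187
```

View pics/w21.png

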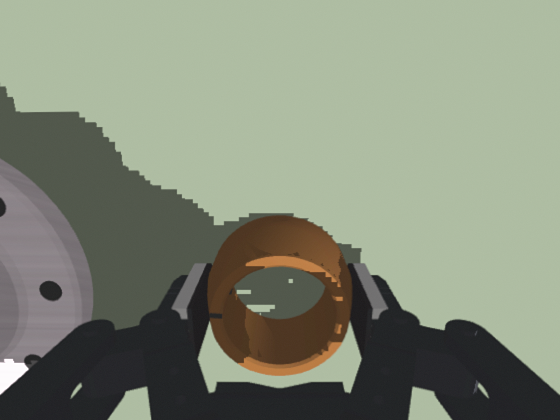

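```bash
python3 -m inch '[[0,0,0.1,0,0,0,0],[0,0,0.05,0,0,0,0],[0,0,0,0,0,0,0]]' 45
python3 -m inch '[[0,0,0,0,0,0,0.35],[0,0,0,0,0,0,0.5],[0,0,0,0,0,0,0.75],[0,0,0,0,0,0,0.75],[0,0,-1,0,0,0,0.75],[0,0,-4,0,0,0,0.75],[0,0,-5,0,0,0,0.75],[0,0,-5,0,0,0,0.75],[0,0,-5,0,0,0,0.75],[2,-6,0,0,0,0,0.75],[2,-6,0,0,0,0,0.75],[2,-3,0,0,0,0,0.75],[0,0,0,0,0,0,0.75]]'
python3 look.py w22 hub:0 lock_nut:0 gauge_middle:0 rear_cone:0
```

```text
time_s: 37.35
ee_pos: [0.5721, 0.0943, -0.0005]
ee_rot: [[-1.0, 0.001, 0.001], [0.001, 1.0, 0.0], [-0.001, 0.0, -1.0]]
wrist_force: [-1.4, 0.8, 7.0]
opening: 0.0579
time_s: 38.98
ee_pos: [0.511, -0.056, 0.1996]
ee_rot: [[-1.0, 0.004, -0.0], [0.004, 1.0, -0.0], [0.0, -0.0, -1.0]]
wrist_force: [0.3, -0.3, 0.9]
opening: 0.0747
39.025 [ 0.5119 -0.055   0.1996] 179.84 0.07464252320588917 [-0.1 -0.4  1. ] q [-0.22  0.38  1.66  0.    1.11 -1.79] -0.0187
hub 0.57 [284. 241.] [ 0.5751 -0.0518  0.    ]
lock_nut 0.65 [138. 240.] [ 0.5742 -0.2045  0.    ]
gauge_middle 0.58 [145. 313.] [ 0.6626 -0.2075  0.    ]
rear_cone 0.81 [428. 237.] [0.5716 0.099  0.    ]
rear_cone 0.69 [146. 309.] [ 0.6579 -0.2064  0.    ]
```

View pics/w22.png

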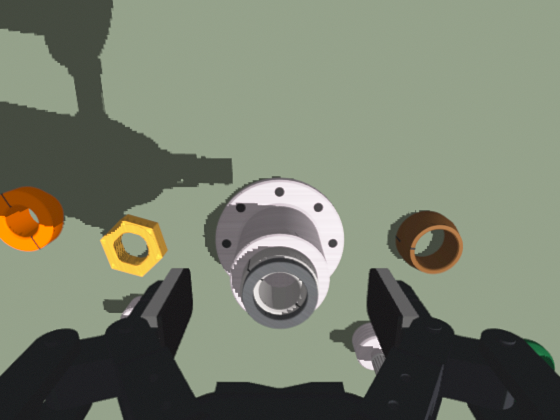

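```bash
python3 -m inch '[[3,0,0,0,0,0,0.75],[5,0,0,0,0,0,0.75],[3,0,0,0,0,0,0.75],[0,0,0,0,0,0,0.75],[0,0,0,0,0,0,0.75]]'
python3 - <<'E'
from fit import *
for cam in ['side','scene']:
    ims=manip.grab_frame(cam)[:,:,::-1].copy();cv2.imwrite(f'pics/{cam}23.png',ims);C=FIX[cam]
    print(cam,'hub',fit(cam,ims,C,[(.09,.04),(.012,.065)],(.573,-.055)),'rear',fit(cam,ims,C,[(.031,.0255),(.031,.021)],(.573,.095),R=.012),'gauge',fit(cam,ims,C,[(.092,.009),(0.028,.018)],(.655,-.206),R=.012))
    for n in ['lock_nut','rear_cone','gauge_small','gauge_middle','gauge_large','tin','magnifier']:
        for r in manip.place_of(cam,n)[:1]: print(n,round(r['conf'],2),np.round(r['uv']),np.round(onz(cam,r['uv'],0,C),3)[:2])
a=cv2.imread('pics/side23.png')[90:290,220:420];b=cv2.imread('pics/scene23.png')[150:350,180:380]
cv2.imwrite('pics/f23.png',cv2.resize(np.hstack([a,b]),(800,400),interpolation=cv2.INTER_CUBIC))
E
```

```text
time_s: 39.85
ee_pos: [0.4035, -0.054, 0.1991]
ee_rot: [[-1.0, 0.0, 0.001], [0.0, 1.0, -0.0], [-0.001, -0.0, -1.0]]
wrist_force: [0.8, 0.5, -0.7]
opening: 0.0748
side hub (np.float64(126.15652460813706), np.float64(0.573999999999999), np.float64(-0.05199999999999999)) rear (np.float64(142.1483048887177), np.float64(0.5679999999999992), np.float64(0.08750000000000001)) gauge (np.float64(139.47772829975185), np.float64(0.6564999999999985), np.float64(-0.207))
lock_nut 0.85 [317. 257.] [ 0.57  -0.206]
rear_cone 0.58 [292. 184.] [0.577 0.095]
gauge_small 0.68 [270. 133.] [0.572 0.412]
gauge_middle 0.64 [362. 252.] [ 0.665 -0.208]
gauge_large 0.95 [342. 188.] [0.699 0.051]
tin 0.59 [228. 145.] [0.436 0.355]
magnifier 0.68 [344. 155.] [0.755 0.228]
scene hub (np.float64(133.58902500982907), np.float64(0.5749999999999988), np.float64(-0.05349999999999999)) rear (np.float64(121.61364953417423), np.float64(0.5714999999999988), np.float64(0.09150000000000001)) gauge (np.float64(143.68885563693087), np.float64(0.6579999999999984), np.float64(-0.20299999999999999))
lock_nut 0.8 [235. 201.] [ 0.574 -0.198]
rear_cone 0.59 [295. 254.] [0.565 0.088]
gauge_middle 0.76 [204. 203.] [ 0.653 -0.237]
gauge_large 0.73 [238. 264.] [0.7   0.047]
tin 0.95 [413. 299.] [0.438 0.353]
magnifier 0.57 [258. 319.] [0.748 0.219]
```

View pics/f23.png

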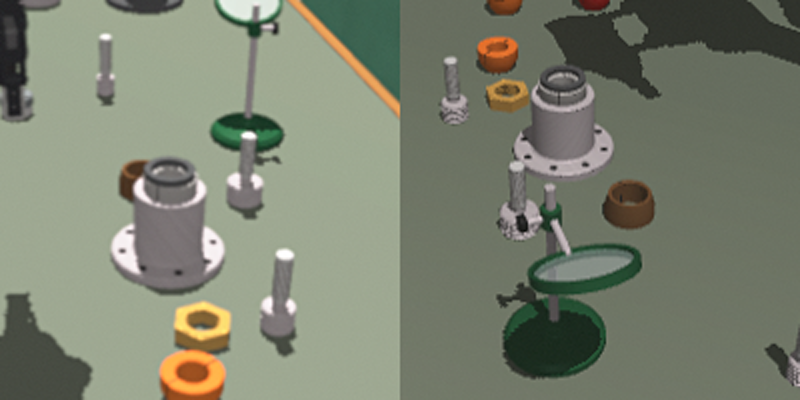

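```bash
python3 -c "
from plant import manip
s=manip.observe();print(s['time_s'],s['wrist_force']);print(manip.hand_in())"
```

```text
40.65 [-0.45827509  0.07210152  0.54694003]
the job is handed in; nothing more can be done
None
```

I laid out all five parts as asked and handed the job in at 40.7 s, with the gripper open and clear of everything. `hand_in` gives no verdict, so the figures below are my own measurements.

| Part | Last check | Asked for |
|---|---|---|
| Front cone in hub | On the hub axis within 0.5 mm in the wrist view before the spacer went on; underside at about 72 mm from the contact height | 4 mm off axis, below 74.5 mm |
| Spacer on cone | About 1 mm off centre in the wrist view | within 8 mm |
| Rear cone | About 150 mm left of the hub, 0–1 mm off in x | 150 mm, ±15 mm |
| Lock nut | About 149 mm right of the hub, 4 mm or less off in x | 150 mm, ±15 mm |
| 36 mm gauge (the one that fits the nut) | Upright, about 80–84 mm behind the nut | 65 to 95 mm |

- **Setting down:** The cone reached about 12 N when it seated in the hub. The other set-down readings were 2–7 N.
- **Left alone:** The large gauge, tin and magnifier read as unmoved to within the networks' scatter, up to about 15 mm between readings, as did the small gauge in the side view. The scene camera did not report the small gauge at the end.
- **Disagreements:**
  - After the cone was released, one wrist-image fit slightly favoured a top about 4 mm too high. The side and scene views and a later wrist picture all fitted the home height.
  - The automatic ring fits for the spacer in the side and scene views were 6–8 mm off. In the final pictures it looks centred.
  - The cameras differ by 2–4 mm on the hub's position.
  - In the final check, the scene network put the gauge 3–4 cm further right than the ring fits in either camera. I took that as a misreading.

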